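# Stir the polishing beads in the toolbox pan

## Task

Swing the red toolbox's lid up so that it stands open, draw the stirrer out through the slot of its rest, and with its foot down among the polishing beads stir two full turns round the pan, beginning on the hinge side and wide enough to push the beads about. Keep every bead in the pan and your fingers off the beads; then hang the stirrer back home in its rest and let go, and only after that shut the lid fully. Leave the four loose parts lying around where they are.

Things in the scene. Friction and masses are not known exactly. Their poses are not given: they have to be found in the camera images.
- toolbox: Red steel toolbox, fixed to the ledge, 190 (x) by 240 (y) by 90 mm high, walls 4 mm. Origin: centre of its underside; its x axis points from the front wall to the hinge side, z up. It stands either left or right of the robot's centre line, the stirrer's rest on the other side.
- lid (a joint): Angle of the toolbox lid, rad: 0 shut, grows as it opens, stop at 1.9 (leaning back a little, which gives most room over the pan). It may start shut or a little ajar. The lid (6 mm thick, covering the whole box) is hinged along the far (+x) upper edge of the box; the hinge is stiff, so it stays where it is left and takes about 6 N at the handle to lift.
- lid_hinge (a point): Point on the lid's hinge axis, at its middle: 95 mm toward box +x from the box centre, 90.5 mm above the box's underside. The axis is the box's y. This point's frame turns with the lid.
- lid_handle (a point): Middle of the lid's steel bar handle: round bar 11 mm across, 100 mm long, parallel to the hinge, 35 mm off the lid's outer face on two thin legs 85 mm apart. On the shut lid it is 160 mm nearer the front than the hinge axis and 41 mm above it; as the lid opens it swings in an arc about the hinge, and with the lid upright it is on the lid's far side. Its frame turns with the lid. Vertical fingers either side of the bar can follow it all the way, the bar turning between them.
- pan_floor (a point): Centre of the inner floor of the round aluminium pan fixed in the middle of the toolbox, 9 mm above the box's underside. The pan is 53 mm deep inside, inner radius about 73 mm at the floor and 78 mm at the rim; its rim is 62 mm above the box's underside. Axes as the toolbox's.
- rest: Grey stirrer rest, fixed to the ledge. Origin: centre line of the slot, at ledge level. A level plate 6 mm thick, its top 145 mm above the ledge, has a slot 16 mm wide along the rest's x axis; the slot opens to -x (plate ends at x = -45 mm) and its closed end is at x = +10 mm. The post is at x = +52 to +72 mm. Nothing stands above the plate; under the slot is only a base plate 8 mm thick.
- stirrer: Loose stirrer, 166 mm long, 140 g, z axis up along its shank. Origin: underside of its foot. Foot: steel disc 22 mm across, 14 mm high, too wide to be lifted up through the slot. Shank: 9 mm across. Collar: 36 mm across from 115 to 121 mm above the origin. Wooden grip: 22 mm square (sides along its x and y), from 121 to 166 mm. It hangs by the collar on the rest's plate, shank in the slot, foot 30 mm above the ledge. Home is on the rest's origin within about 1 cm.
- stirrer_grip (a point): Point in the middle of the stirrer's wooden grip, 146 mm above the stirrer's origin.
- bead1: Polishing bead 1 of 6: a chunky grey-brown ceramic cylinder, 24 mm across, 20 mm high, 20 g, loose in the pan. Origin: centre of its lower end. At the start the six stand in a loose ring about 38 mm round the pan's centre, leaving the centre free.
- bead2: Polishing bead 2 of 6: a chunky grey-brown ceramic cylinder, 24 mm across, 20 mm high, 20 g, loose in the pan. Origin: centre of its lower end. At the start the six stand in a loose ring about 38 mm round the pan's centre, leaving the centre free.
- bead3: Polishing bead 3 of 6: a chunky grey-brown ceramic cylinder, 24 mm across, 20 mm high, 20 g, loose in the pan. Origin: centre of its lower end. At the start the six stand in a loose ring about 38 mm round the pan's centre, leaving the centre free.
- bead4: Polishing bead 4 of 6: a chunky grey-brown ceramic cylinder, 24 mm across, 20 mm high, 20 g, loose in the pan. Origin: centre of its lower end. At the start the six stand in a loose ring about 38 mm round the pan's centre, leaving the centre free.
- bead5: Polishing bead 5 of 6: a chunky grey-brown ceramic cylinder, 24 mm across, 20 mm high, 20 g, loose in the pan. Origin: centre of its lower end. At the start the six stand in a loose ring about 38 mm round the pan's centre, leaving the centre free.
- bead6: Polishing bead 6 of 6: a chunky grey-brown ceramic cylinder, 24 mm across, 20 mm high, 20 g, loose in the pan. Origin: centre of its lower end. At the start the six stand in a loose ring about 38 mm round the pan's centre, leaving the centre free.
- union: Bystander: brass pipe union with a hexagon, 52 mm across, 46 mm high, loose. Origin: underside centre.
- cotter: Bystander: galvanized split cotter, about 76 mm long, 27 mm wide, 7 mm thick, lying loose. Origin: underneath its middle.
- bush: Bystander: white nylon bush, 32 mm across, 30 mm high, loose, between box and rest at the robot's side. Origin: underside centre.
- plug: Bystander: dented copper test plug shaped like a small oilcan, 56 mm across, 75 mm high, loose. Origin: underside centre.
There are look-alikes about, which are no part of the job. Several things have the shape of the rest; the one meant has the colours described above.

How it is judged:
By the outcome, as a careful person would: the job done as asked, in the order asked, and still so for the second after the job is handed in, with the robot touching nothing.
It also fails if it takes over 72 s, if anything falls off the work surface, if the arm or the gripper's body presses on something with over 40 N, if the wrist force passes 120 N, or if a joint passes its speed limit or range.

## Robot

A 7-joint arm with a two-finger parallel gripper is mounted at the origin on the work surface. World frame = base frame: x ahead of the robot, y to its left, z up, the work surface at z = 0. Lengths are in m, angles in rad, forces in N, time in s.
With the tool pointing down it reaches from about 0.4 to 0.85 m from the base axis. Payload 4.5 kg.
Tool frame: the origin (TCP) lies midway between the tips of the shut fingers; the grasp point (between the pads) lies 19 mm behind it (r.hold_point_z is the distance from the TCP to the grasp point, in m); z points along the fingers, y is the direction in which the jaws open and shut (so a half turn about z gives the same grasp; the last joint's range is limited). The gripper opens to 88 mm and grips with 3 to 60 N. Pads are 18 mm wide; open, the fingers measure 123 mm over their backs; the gripper's body (75 mm by 187 mm) begins 45 mm behind the grasp point.
Start: joints at [-1.184, 0.689, -0.195, 1.565, 0.157, 0.902, -0.215], TCP at [0.216, 0.587, 0.239] pointing down, gripper open.
Joint ranges: [-3.01, 3.01], [-0.46, 2.08], [-1.47, 1.51], [0.13, 2.56], [-1, 4.14], [0.04, 2.09], [-2.66, 2.66]. Speed limits (rad/s): [2.57, 2.57, 3.14, 3.14, 3.14, 3.14, 3.14].

## Interface

Orientations are given as a unit quaternion [x, y, z, w].
In Python, from plant import r gives the robot as it stands. The module is installed in compiled form; this text tells all that it offers.
- The arm moves only by the tool move_arm, never from a script. Its arguments are lists of equal length, an entry for each row: "turn": the turn, a rotation vector about the tool's x, y, z in units of 2 pi rad (1.0 is 2 pi rad), a list of three; "dp": the shift along the tool's x, y, z in units of 2.5 cm (1.0 is 2.5 cm), a list of three; "jaw": the closure, from -1 (fully open) to 1 (shut), so that 0 is half open. In form: {"turn": [[wx, wy, wz], ...], "dp": [[x, y, z], ...], "jaw": [jaw, ...]}. A call has 1 to 10 rows; each row shifts and turns the commanded pose from where the row before left it, along the tool's axes as they then stand; what a row does not reach is not made up. A row lasts 1/12 s, in which the tool goes at most 41.7 mm and 7.16 degrees, less where a joint would pass 70% of its speed; a pose out of reach is approached as far as the arm can. A call with a number of a shift or a turn outside -1 to 1 is refused whole. A call with a gripper value outside its range is refused whole. The fingers move at their own pace and stop on an object; "newtons" is the grip in N (left out, the last holds). Time passes only in rows, so rows that do not move let the fingers close. It gives the time, the measured TCP pose, the force and the opening at its end, in the units of the state.
- r.get_state(): the state, without advancing time (a new reading comes with each control period).
- r.snapshot(name): name is "scene" or "top"; returns a dict with "frame" (420x560x3 uint8, blue, green, red), "mtx" (3x3 intrinsics, pixels), "origin" and "orientation" of the camera in the world. Camera axes: x right, y up, looking along -z (the intrinsics and any distortion apply to the point x, -y, -z); pixel columns grow to the right and rows downward; lengths in m; the calibration is good to about 2 mm. A picture is of the moment at which its call begins. There is no depth.
- r.finish_job(): hands the job in, once; it reports no verdict.
The state is a dict: "clock": time; "q": joint angles; "qd": joint speeds; "joint_torque": joint torques, N m; "tool_pos": TCP position; "eef_rot": TCP orientation; "contact_force": force on the tool from outside, world axes, zero at the start; "moment": the same for the moment, N m; "opening": opening from 0.0 (shut) to 1.0 (fully open).
Only numpy, scipy, OpenCV 4.12 (cv2) and the standard library are available. Lean on these libraries where they do the work, as an engineer would, in place of code of your own. Each camera call takes 0.05 s, during which the arm holds its last target.

## Working session

There is one attempt and no reset: what is moved stays moved. The work goes in short steps, Python scripts to look and compute and a tool call to move; the robot and the scene stay as the last step left them, time stands still between calls to the robot, and variables do not carry over. Pictures are saved under pics/ and viewed, and the job is handed in when it is done.

Besides the shell and the picture viewer there is one more tool, called after "Request:" as name(argument=value, ...) on one line, values as JSON. move_arm: Moves the arm, as the interface text tells. Shifts and turns lie within -1 to 1; 1 stands for 2.5 cm of shift or 2 pi rad of turn. Its arguments: {"type":"object","properties":{"turn":{"type":"array","items":{"type":"array","items":{"type":"number","minimum":-1,"maximum":1}}},"dp":{"type":"array","items":{"type":"array","items":{"type":"number","minimum":-1,"maximum":1}}},"jaw":{"type":"array","items":{"type":"number"}},"newtons":{"type":"number"}},"required":["turn","dp","jaw"]}

```bash
mkdir -p pics; python3 - <<'E'
from plant import r
import cv2
s=r.get_state()
print({k:s[k] for k in ('clock','tool_pos','eef_rot','contact_force','opening')}, r.hold_point_z)
for n in("scene","top"):
    d=r.snapshot(n); cv2.imwrite(f"pics/{n}0.png",d["frame"])
    print(n,d["mtx"],d["origin"],d["orientation"],d.keys())
E
```

```text
{'clock': 0.0, 'tool_pos': array([0.21579389, 0.58589937, 0.23790973]), 'eef_rot': array([ 1.75487982e-01,  9.84481155e-01, -9.01026434e-04, -1.06204858e-04]), 'contact_force': array([-0.19943783,  1.01902247, -0.41944943]), 'opening': 0.9965725488946494} 0.0187
scene [[402.43216577   0.         282.64742917]
 [  0.         402.43216577 211.07501241]
 [  0.           0.           1.        ]] [0.88474063 0.29981905 0.76424428] [0.14092779 0.28872682 0.85055322 0.41633568] dict_keys(['frame', 'mtx', 'origin', 'orientation'])
top [[517.70845334   0.         276.52841037]
 [  0.         517.70845334 201.83848441]
 [  0.           0.           1.        ]] [ 0.33916653 -0.00917531  1.26589972] [ 0.04843554 -0.03768165 -0.69694436  0.71449468] dict_keys(['frame', 'mtx', 'origin', 'orientation'])
```

View pics/scene0.png

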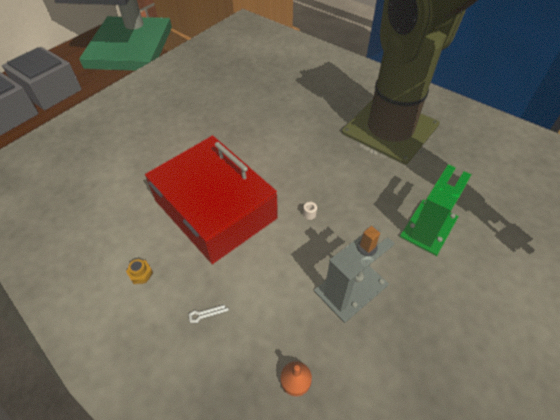

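View pics/top0.png

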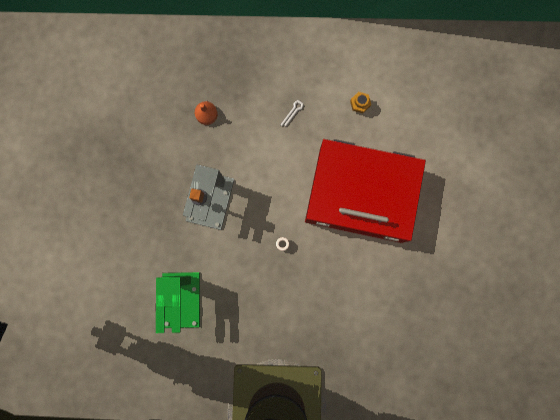

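The top view shows the red box right of centre with its lid nearly shut, corners at about (322,141), (425,160), (411,240) and (306,220) and the handle at (363,215). The grey rest with the stirrer is at about (205,198), and the green rest is a look-alike. The bush is at (282,244).

```bash
cat > h.py <<'E'
import numpy as np, cv2
from scipy.spatial.transform import Rotation as R
from plant import r
def cam(n,save=None):
    d=r.snapshot(n)
    if save: cv2.imwrite(f"pics/{save}.png",d["frame"])
    return d
def proj(d,p):
    p=np.atleast_2d(p)
    c=R.from_quat(d["orientation"]).inv().apply(p-d["origin"])*[1,-1,-1]
    u=(d["mtx"]@c.T).T; return u[:,:2]/u[:,2:]
def ray(d,px):
    v=np.linalg.inv(d["mtx"])@np.array([px[0],px[1],1.]); 
    return np.array(d["origin"]),R.from_quat(d["orientation"]).apply(v*[1,-1,-1])
def onz(d,px,z):
    o,v=ray(d,px); return o+v*(z-o[2])/v[2]
def tri(d1,p1,d2,p2):
    o1,a=ray(d1,p1);o2,b=ray(d2,p2);a/=np.linalg.norm(a);b/=np.linalg.norm(b)
    t=np.linalg.lstsq(np.stack([a,-b],1),o2-o1,rcond=None)[0]
    x,y=o1+a*t[0],o2+b*t[1]; return (x+y)/2,np.linalg.norm(x-y)
def mask(d,lo,hi):
    h=cv2.cvtColor(d["frame"],cv2.COLOR_BGR2HSV); return cv2.inRange(h,np.array(lo),np.array(hi))
def crop(d,x0,y0,x1,y1,k,name):
    cv2.imwrite(f"pics/{name}.png",cv2.resize(d["frame"][y0:y1,x0:x1],None,fx=k,fy=k,interpolation=cv2.INTER_CUBIC))
E
python3 - <<'E'
from h import *
np.set_printoptions(precision=4,suppress=True)
t=cam("top");s=cam("scene")
for d,n in((t,"top"),(s,"scene")):
    m=mask(d,(0,180,60),(6,255,255))|mask(d,(174,180,60),(180,255,255))
    c=max(cv2.findContours(m,0,2)[0],key=cv2.contourArea)
    a=cv2.approxPolyDP(c,4,True)[:,0]; print(n,a.tolist())
    if n=="top":
        b=cv2.boxPoints(cv2.minAreaRect(c));print(b); print(np.array([onz(d,p,.0965) for p in b]))
        q=np.array([onz(d,p,.0965) for p in a]);print(q)
crop(t,290,120,450,260,5,"ctop"); crop(s,130,120,300,270,4.7,"cscene")
crop(t,170,150,250,240,6.5,"crest"); crop(s,300,210,410,330,5,"crest2")
print(proj(t,[[0,0,0]]),proj(s,[[0,0,0]]))
E
```

```text
top [[323, 139], [305, 221], [410, 240], [424, 160]]
[[304.4478 222.0607]
 [321.7455 138.2332]
 [427.2987 160.014 ]
 [410.0009 243.8415]]
[[ 0.4376 -0.0539  0.0965]
 [ 0.6325 -0.09    0.0965]
 [ 0.5869 -0.3321  0.0965]
 [ 0.3944 -0.2916  0.0965]]
[[ 0.6308 -0.093   0.0965]
 [ 0.44   -0.0551  0.0965]
 [ 0.403  -0.2917  0.0965]
 [ 0.5868 -0.3246  0.0965]]
scene [[211, 136], [146, 175], [174, 207], [173, 214], [167, 212], [185, 227], [180, 224], [185, 218], [199, 233], [191, 239], [203, 239], [213, 262], [274, 219], [275, 190], [246, 165], [243, 180], [232, 162], [218, 157], [213, 145], [217, 140]]
[[276.2788 410.7506]] [[390.5861 128.202 ]]
```

View pics/ctop.png

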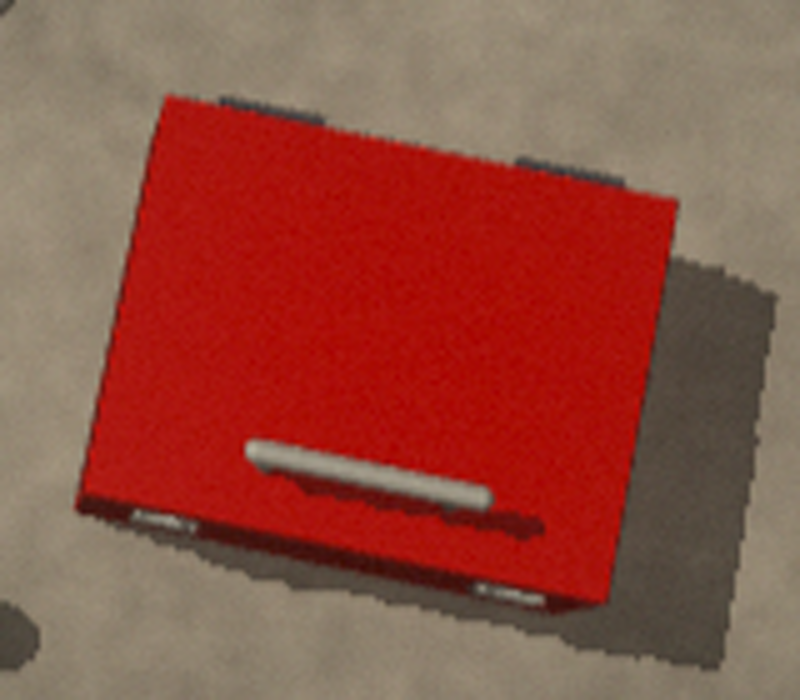

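View pics/cscene.png

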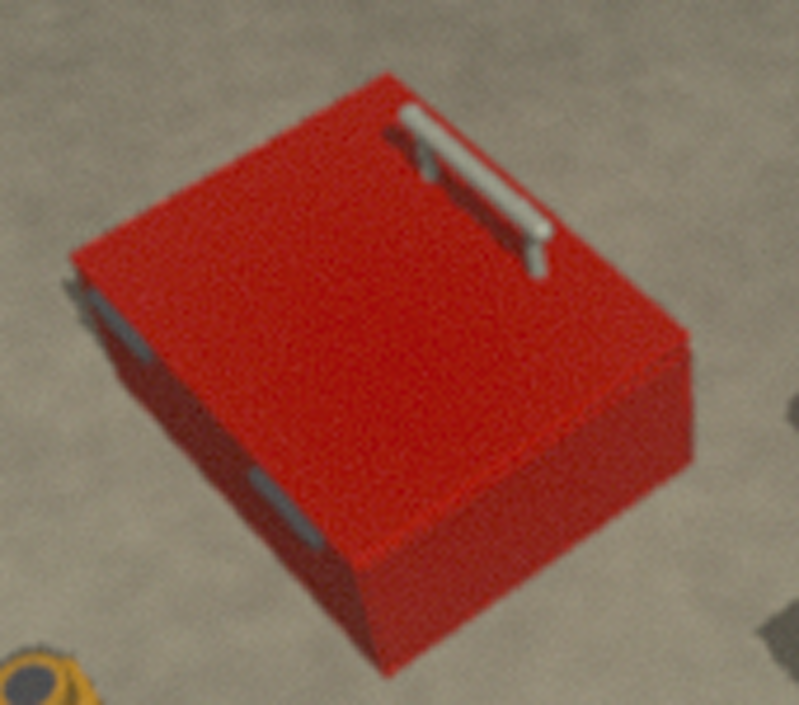

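View pics/crest.png

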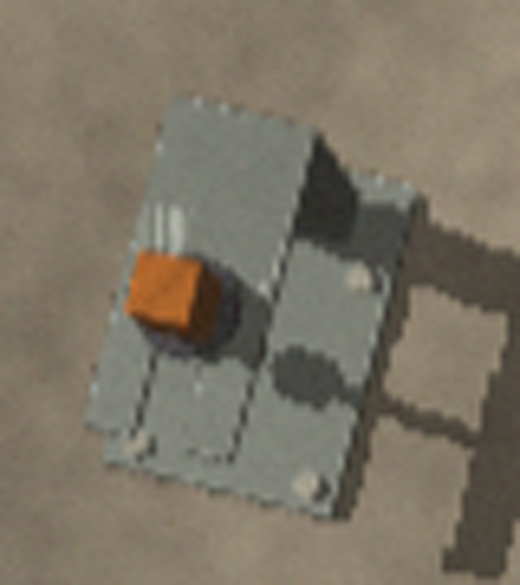

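View pics/crest2.png

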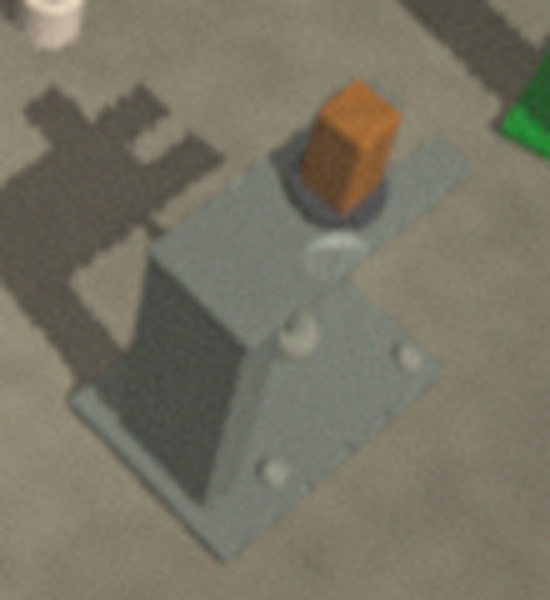

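```bash
python3 - <<'E'
from h import *
np.set_printoptions(precision=4,suppress=True)
t=cam("top");s=cam("scene")
T=lambda p,k,o:(p[0]/k+o[0],p[1]/k+o[1])
a=lambda p:T(p,5,(290,120)); b=lambda p:T(p,4.7,(130,120))
c=lambda p:T(p,6.5,(170,150)); e=lambda p:T(p,5,(300,210))
P={}
for n,p,q in [("hl",(165,95),(362,568)),("hr",(680,200),(75,258)),("fr",(608,603),(388,72)),("fl",(80,495),(690,335)),("handL",(252,450),(546,232)),("handR",(487,498),(405,110))]:
    P[n],g=tri(t,a(p),s,b(q)); print(n,P[n],g)
for n,p,q in [("grip top",(165,290),(360,107)),("plateBL",(180,97),(162,250)),("plateBR",(318,133),(245,345)),("prongR",(235,462),(468,165))]:
    # BL/BR by image in top
    x,g=tri(t,c(p),s,e(q)); print(n,x,g)
for p in [(180,97),(318,133),(235,462),(88,430)]: print("z145",onz(t,c(p),.145))
for p in [(120,0)]: pass
print("griptop z196",onz(t,c((165,290)),.196), onz(s,e((360,107)),.196))
for p in [(136,250),(208,258),(195,330),(127,305)]: print("g",onz(t,c(p),.196))
for q in [(357,80),(400,115),(362,137),(318,115)]: print("gs",onz(s,e(q),.196))
print("lid yaw",np.arctan2(*(P["hl"]-P["hr"])[[0,1]]),np.arctan2(*(P["fl"]-P["fr"])[[0,1]]),np.arctan2(*(P["handL"]-P["handR"])[[0,1]]))
E
```

```text
hl [ 0.6305 -0.0917  0.0921] 0.004032612960631204
hr [ 0.5864 -0.3291  0.0896] 0.005204893821914821
fr [ 0.4013 -0.2948  0.0956] 0.001638286036889171
fl [ 0.445  -0.0578  0.0959] 0.0012190097445941095
handL [ 0.4623 -0.1299  0.1329] 0.0025240428426311075
handR [ 0.4442 -0.2334  0.1354] 0.00010066063206966354
grip top [0.4811 0.1794 0.1949] 0.0007974433305812085
plateBL [0.5543 0.1665 0.1808] 0.02950766098651646
plateBR [0.5425 0.1624 0.1029] 0.04036394523287991
prongR [0.4262 0.1881 0.1073] 0.04363474218549442
z145 [0.5541 0.1856 0.145 ]
z145 [0.5427 0.1382 0.145 ]
z145 [0.4304 0.1617 0.145 ]
z145 [0.4399 0.2115 0.145 ]
griptop z196 [0.4811 0.1788 0.196 ] [0.4817 0.1799 0.196 ]
g [0.4939 0.1887 0.196 ]
g [0.4918 0.1654 0.196 ]
g [0.4684 0.1686 0.196 ]
g [0.476  0.1908 0.196 ]
gs [0.4725 0.1734 0.196 ]
gs [0.4762 0.1924 0.196 ]
gs [0.4921 0.1867 0.196 ]
gs [0.4934 0.1703 0.196 ]
lid yaw 0.18373461835846416 0.18254951035622 0.17300468736353972
```

The lid is shut and the box heights agree: front corners at 0.096, handle at 0.134. That gives:
- **Box:** centre about (0.516, -0.193), yaw about -0.182.
- **Handle:** middle at (0.453, -0.182), against the predicted (0.452, -0.182).
- **Rest:** origin about (0.479, 0.177), yaw about -0.215.
- **Stirrer:** grip top at (0.481, 0.179, 0.195), against an expected height of 0.196.

Next I write the planning helper.

```bash
cat > pl.py <<'E'
from h import *
import sys
BC=np.array([.5158,-.1934]);BY=-.182;RO=np.array([.479,.177]);RY=-.215
def ax(y): return np.array([np.cos(y),np.sin(y)]),np.array([-np.sin(y),np.cos(y)])
def box(x,y): a,b=ax(BY); return BC+a*x+b*y
def rest(x,y): a,b=ax(RY); return RO+a*x+b*y
def psi(q):
    M=R.from_quat(q).as_matrix(); return np.arctan2(-M[0,1],M[1,1])
def st():
    s=r.get_state(); print("t %.2f"%s["clock"],"tcp",np.round(s["tool_pos"],4),"psi %.3f"%psi(s["eef_rot"]),"zdir",np.round(R.from_quat(s["eef_rot"]).as_matrix()[:,2],3),"F",np.round(s["contact_force"],1),"op %.3f"%s["opening"],"q",np.round(s["q"],2)); return s
def plan(wps,step=.024,ps=None,start=None):
    """wps: world xyz list; prints rows (units) ; ps target psi reached gradually"""
    s=st(); p=np.array(s["tool_pos"]) if start is None else np.array(start,float); M=R.from_quat(s["eef_rot"]).as_matrix(); f=psi(s["eef_rot"])
    rows=[]
    for w in wps:
        w=np.array(w,float)
        while np.linalg.norm(w-p)>5e-4 or (ps is not None and abs(ps-f)>.01 and w is wps[-1]):
            d=w-p; l=M.T@d; k=max(1,np.abs(l).max()/step); l=np.round(l/k/.025,2)
            tz=0
            if ps is not None and abs(ps-f)>.005: tz=round(float(np.clip(-(ps-f)/2/np.pi,-.0195,.0195)),4)
            rows.append((l.tolist(),tz)); p=p+M@l*.025
            M=M@R.from_rotvec([0,0,tz*2*np.pi]).as_matrix(); f-=tz*2*np.pi
            if len(rows)>60: break
            if np.abs(l).max()==0 and tz==0: break
    for i in range(0,len(rows),10):
        print("turn",[[0,0,b] for a,b in rows[i:i+10]]); print("dp",[a for a,b in rows[i:i+10]])
    print(len(rows),"end",np.round(p,4),round(f,3))
E
python3 - <<'E'
from pl import *
plan([[.40,.36,.25],[.45,.1,.25],[*box(-.065,0),.20]],ps=-1.753)
E
```

```text
t 0.30 tcp [0.2159 0.5863 0.2385] psi -0.353 zdir [-0.    -0.001 -1.   ] F [-0.8 -0.4 -0.1] op 1.001 q [-1.18  0.69 -0.19  1.57  0.16  0.9  -0.22]
turn [[0, 0, 0.0195], [0, 0, 0.0195], [0, 0, 0.0195], [0, 0, 0.0195], [0, 0, 0.0195], [0, 0, 0.0195], [0, 0, 0.0195], [0, 0, 0.0195], [0, 0, 0.0195], [0, 0, 0.0195]]
dp [[-0.96, -0.57, -0.04], [-0.96, -0.42, -0.04], [-0.96, -0.29, -0.04], [-0.96, -0.16, -0.04], [-0.96, -0.04, -0.04], [-0.96, 0.07, -0.04], [-0.96, 0.19, -0.04], [-0.96, 0.32, -0.04], [-0.96, 0.46, -0.04], [-0.96, 0.61, -0.04]]
turn [[0, 0, 0.0195], [0, 0, 0.0084], [0, 0, 0], [0, 0, 0], [0, 0, 0], [0, 0, 0], [0, 0, 0], [0, 0, 0], [0, 0, 0], [0, 0, 0]]
dp [[-0.96, 0.8, -0.05], [-0.11, 0.12, -0.01], [-0.96, 0.38, 0.0], [-0.96, 0.37, 0.0], [-0.96, 0.38, 0.0], [-0.96, 0.37, 0.0], [-0.96, 0.38, 0.0], [-0.96, 0.37, 0.0], [-0.96, 0.38, 0.0], [-0.96, 0.37, 0.0]]
turn [[0, 0, 0], [0, 0, 0], [0, 0, 0], [0, 0, 0], [0, 0, 0], [0, 0, 0], [0, 0, 0], [0, 0, 0], [0, 0, 0], [0, 0, 0]]
dp [[-0.96, 0.38, 0.0], [-0.96, 0.37, 0.01], [-0.27, 0.1, -0.0], [-0.96, 0.18, 0.17], [-0.96, 0.18, 0.17], [-0.96, 0.19, 0.17], [-0.96, 0.18, 0.18], [-0.96, 0.19, 0.17], [-0.96, 0.18, 0.18], [-0.96, 0.19, 0.17]]
turn [[0, 0, 0], [0, 0, 0], [0, 0, 0], [0, 0, 0], [0, 0, 0]]
dp [[-0.96, 0.18, 0.18], [-0.96, 0.19, 0.17], [-0.96, 0.18, 0.18], [-0.96, 0.19, 0.17], [-0.5, 0.09, 0.09]]
35 end [ 0.4518 -0.1816  0.2001] -1.753
```

Request:
move_arm(turn=[[0, 0, 0.0195], [0, 0, 0.0195], [0, 0, 0.0195], [0, 0, 0.0195], [0, 0, 0.0195], [0, 0, 0.0195], [0, 0, 0.0195], [0, 0, 0.0195], [0, 0, 0.0195], [0, 0, 0.0195]], dp=[[-0.96, -0.57, -0.04], [-0.96, -0.42, -0.04], [-0.96, -0.29, -0.04], [-0.96, -0.16, -0.04], [-0.96, -0.04, -0.04], [-0.96, 0.07, -0.04], [-0.96, 0.19, -0.04], [-0.96, 0.32, -0.04], [-0.96, 0.46, -0.04], [-0.96, 0.61, -0.04]], jaw=[-0.5, -0.5, -0.5, -0.5, -0.5, -0.5, -0.5, -0.5, -0.5, -0.5])

```text
clock: 1.13
tool_pos: [0.3779, 0.387, 0.2489]
eef_rot: [0.711, 0.703, 0.0, -0.0]
contact_force: [-0.1, 0.5, -0.3]
opening: 0.75
```

Request:
move_arm(turn=[[0, 0, 0.0195], [0, 0, 0.0084], [0, 0, 0], [0, 0, 0], [0, 0, 0], [0, 0, 0], [0, 0, 0], [0, 0, 0], [0, 0, 0], [0, 0, 0]], dp=[[-0.96, 0.8, -0.05], [-0.11, 0.12, -0.01], [-0.96, 0.38, 0], [-0.96, 0.37, 0], [-0.96, 0.38, 0], [-0.96, 0.37, 0], [-0.96, 0.38, 0], [-0.96, 0.37, 0], [-0.96, 0.38, 0], [-0.96, 0.37, 0]], jaw=[-0.5, -0.5, -0.5, -0.5, -0.5, -0.5, -0.5, -0.5, -0.5, -0.5])

```text
clock: 1.97
tool_pos: [0.4391, 0.1567, 0.2503]
eef_rot: [0.768, 0.64, 0.0, -0.0]
contact_force: [-0.6, 0.2, 0.9]
opening: 0.75
```

```bash
python3 - <<'E'
from pl import *
plan([[.45,.05,.25],[*box(-.065,0),.19]],ps=-1.753)
E
```

```text
t 1.97 tcp [0.4391 0.1567 0.2503] psi -1.753 zdir [ 0.  0. -1.] F [-0.6  0.2  0.9] op 0.750 q [-0.55  0.47  0.16  2.02 -0.12  0.65 -0.49]
turn [[0, 0, 0], [0, 0, 0], [0, 0, 0], [0, 0, 0], [0, 0, 0], [0, 0, 0], [0, 0, 0], [0, 0, 0], [0, 0, 0], [0, 0, 0]]
dp [[-0.96, 0.28, 0.0], [-0.96, 0.28, 0.0], [-0.96, 0.28, 0.01], [-0.96, 0.28, 0.0], [-0.28, 0.08, 0.0], [-0.96, 0.19, 0.25], [-0.96, 0.18, 0.25], [-0.96, 0.19, 0.25], [-0.96, 0.18, 0.25], [-0.96, 0.19, 0.26]]
turn [[0, 0, 0], [0, 0, 0], [0, 0, 0], [0, 0, 0], [0, 0, 0]]
dp [[-0.96, 0.18, 0.25], [-0.96, 0.19, 0.26], [-0.96, 0.18, 0.25], [-0.96, 0.19, 0.26], [-0.46, 0.08, 0.12]]
15 end [ 0.4518 -0.1816  0.19  ] -1.753
```

Request:
move_arm(turn=[[0, 0, 0], [0, 0, 0], [0, 0, 0], [0, 0, 0], [0, 0, 0], [0, 0, 0], [0, 0, 0], [0, 0, 0], [0, 0, 0], [0, 0, 0]], dp=[[-0.96, 0.28, 0], [-0.96, 0.28, 0], [-0.96, 0.28, 0], [-0.96, 0.28, 0], [-0.28, 0.08, 0], [-0.96, 0.19, 0.25], [-0.96, 0.18, 0.25], [-0.96, 0.19, 0.25], [-0.96, 0.18, 0.25], [-0.96, 0.19, 0.26]], jaw=[-0.5, -0.5, -0.5, -0.5, -0.5, -0.5, -0.5, -0.5, -0.5, -0.5])

```text
clock: 2.8
tool_pos: [0.4511, -0.0713, 0.2185]
eef_rot: [0.768, 0.64, 0.0, -0.0]
contact_force: [1.3, 0.5, -0.2]
opening: 0.75
```

Request:
move_arm(turn=[[0, 0, 0], [0, 0, 0], [0, 0, 0], [0, 0, 0], [0, 0, 0], [0, 0, 0], [0, 0, 0], [0, 0, 0], [0, 0, 0], [0, 0, 0]], dp=[[-0.96, 0.18, 0.25], [-0.96, 0.19, 0.26], [-0.96, 0.18, 0.25], [-0.96, 0.19, 0.26], [-0.46, 0.1, 0.12], [0, 0, 0.7], [0, 0, 0.7], [0, 0, 0.7], [0, 0, 0.5], [0, 0, 0.2]], jaw=[-0.5, -0.5, -0.5, -0.5, -0.5, -0.5, -0.5, -0.5, -0.5, -0.5])

```text
clock: 3.63
tool_pos: [0.4517, -0.1795, 0.1187]
eef_rot: [0.768, 0.64, -0.0, -0.001]
contact_force: [-0.0, 0.6, -0.6]
opening: 0.749
```

```bash
python3 - <<'E'
from pl import *
st();s=cam("scene");crop(s,130,20,330,270,2.4,"s1")
E
```

```text
t 3.63 tcp [ 0.4517 -0.1795  0.1187] psi -1.752 zdir [-0.002  0.001 -1.   ] F [-0.   0.6 -0.6] op 0.749 q [ 0.26  0.72  0.04  2.09 -0.09  0.34  0.19]
```

View pics/s1.png

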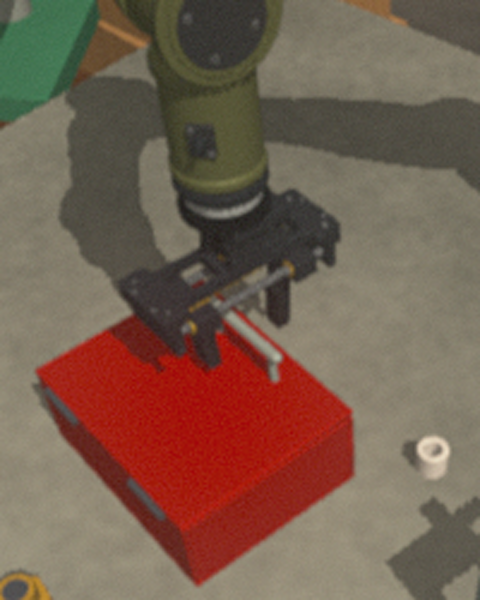

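The fingers straddle the bar, so I close the jaws.

Request:
move_arm(turn=[[0, 0, 0], [0, 0, 0], [0, 0, 0], [0, 0, 0], [0, 0, 0], [0, 0, 0]], dp=[[0, 0, 0], [0, 0, 0], [0, 0, 0], [0, 0, 0], [0, 0, 0], [0, 0, 0]], jaw=[1, 1, 1, 1, 1, 1], newtons=25)

```text
clock: 4.18
tool_pos: [0.4522, -0.1807, 0.1206]
eef_rot: [0.769, 0.64, 0.0, 0.0]
contact_force: [-0.6, -0.5, 1.3]
opening: 0.319
```

```bash
python3 - <<'E'
from pl import *
s=st(); p=s["tool_pos"]
a,b=ax(BY); print("box-frame tcp",(p[:2]-BC)@a,(p[:2]-BC)@b,"opening mm",s["opening"]*88)
Rr=np.hypot(.16,.041);t0=np.arctan2(.041,.16)
A=np.linspace(0,1.75,41); x=-Rr*np.cos(t0+A);z=Rr*np.sin(t0+A)
print([[0,round(float(u),2),round(float(-v),2)] for u,v in zip(np.diff(x)/.025,np.diff(z)/.025)])
E
```

```text
t 4.18 tcp [ 0.4522 -0.1807  0.1206] psi -1.753 zdir [ 0.001 -0.    -1.   ] F [-0.6 -0.5  1.3] op 0.319 q [ 0.26  0.72  0.04  2.09 -0.09  0.34  0.19]
box-frame tcp -0.0648263010965569 0.0009425972311887904 opening mm 28.04592376658264
[[0, 0.08, -0.28], [0, 0.09, -0.27], [0, 0.1, -0.27], [0, 0.11, -0.27], [0, 0.13, -0.26], [0, 0.14, -0.25], [0, 0.15, -0.25], [0, 0.16, -0.24], [0, 0.17, -0.23], [0, 0.18, -0.23], [0, 0.19, -0.22], [0, 0.2, -0.21], [0, 0.21, -0.2], [0, 0.22, -0.19], [0, 0.22, -0.18], [0, 0.23, -0.17], [0, 0.24, -0.16], [0, 0.25, -0.15], [0, 0.25, -0.14], [0, 0.26, -0.13], [0, 0.26, -0.12], [0, 0.27, -0.11], [0, 0.27, -0.1], [0, 0.28, -0.08], [0, 0.28, -0.07], [0, 0.28, -0.06], [0, 0.29, -0.05], [0, 0.29, -0.03], [0, 0.29, -0.02], [0, 0.29, -0.01], [0, 0.29, 0.0], [0, 0.29, 0.02], [0, 0.29, 0.03], [0, 0.29, 0.04], [0, 0.28, 0.05], [0, 0.28, 0.07], [0, 0.28, 0.08], [0, 0.27, 0.09], [0, 0.27, 0.1], [0, 0.27, 0.11]]
```

Still closing, so I give it more rows.

Request:
move_arm(turn=[[0, 0, 0], [0, 0, 0], [0, 0, 0], [0, 0, 0]], dp=[[0, 0, 0], [0, 0, 0], [0, 0, 0], [0, 0, 0]], jaw=[1, 1, 1, 1], newtons=30)

```text
clock: 4.52
tool_pos: [0.4521, -0.1807, 0.1202]
eef_rot: [0.769, 0.64, 0.0, 0.0]
contact_force: [-0.7, -0.0, 0.1]
opening: 0.115
```

Request:
move_arm(turn=[[0, 0, 0], [0, 0, 0], [0, 0, 0], [0, 0, 0], [0, 0, 0], [0, 0, 0], [0, 0, 0], [0, 0, 0], [0, 0, 0], [0, 0, 0]], dp=[[0, 0.08, -0.28], [0, 0.09, -0.27], [0, 0.1, -0.27], [0, 0.11, -0.27], [0, 0.13, -0.26], [0, 0.14, -0.25], [0, 0.15, -0.25], [0, 0.16, -0.24], [0, 0.17, -0.23], [0, 0.18, -0.23]], jaw=[1, 1, 1, 1, 1, 1, 1, 1, 1, 1])

```text
clock: 5.35
tool_pos: [0.4843, -0.1868, 0.1843]
eef_rot: [0.769, 0.64, -0.0, -0.0]
contact_force: [4.6, -2.6, -13.0]
opening: 0.113
```

```bash
python3 - <<'E'
from pl import *
s=st();p=s["tool_pos"]
a,b=ax(BY); print("box-frame tcp",(p[:2]-BC)@a,(p[:2]-BC)@b)
s=cam("scene");crop(s,130,20,330,270,2.4,"s2")
E
```

```text
t 5.35 tcp [ 0.4843 -0.1868  0.1843] psi -1.753 zdir [-0. -0. -1.] F [  4.6  -2.6 -13. ] op 0.113 q [ 0.23  0.63  0.07  1.95 -0.08  0.56  0.18]
box-frame tcp -0.032145222320933774 0.0008249366310188538
```

View pics/s2.png

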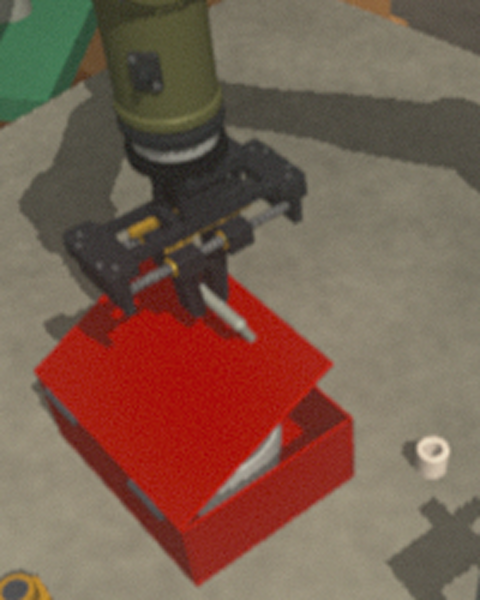

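The lid follows the hand and the pan is showing.

Request:
move_arm(turn=[[0, 0, 0], [0, 0, 0], [0, 0, 0], [0, 0, 0], [0, 0, 0], [0, 0, 0], [0, 0, 0], [0, 0, 0], [0, 0, 0], [0, 0, 0]], dp=[[0, 0.19, -0.22], [0, 0.2, -0.21], [0, 0.21, -0.2], [0, 0.22, -0.19], [0, 0.22, -0.18], [0, 0.23, -0.17], [0, 0.24, -0.16], [0, 0.25, -0.15], [0, 0.25, -0.14], [0, 0.26, -0.13]], jaw=[1, 1, 1, 1, 1, 1, 1, 1, 1, 1])

```text
clock: 6.23
tool_pos: [0.5377, -0.1968, 0.2284]
eef_rot: [0.769, 0.639, -0.002, -0.002]
contact_force: [-6.9, -1.1, -0.5]
opening: 0.112
```

Request:
move_arm(turn=[[0, 0, 0], [0, 0, 0], [0, 0, 0], [0, 0, 0], [0, 0, 0], [0, 0, 0], [0, 0, 0], [0, 0, 0], [0, 0, 0], [0, 0, 0]], dp=[[0, 0.26, -0.12], [0, 0.27, -0.11], [0, 0.27, -0.1], [0, 0.28, -0.08], [0, 0.28, -0.07], [0, 0.28, -0.06], [0, 0.29, -0.05], [0, 0.29, -0.03], [0, 0.29, -0.02], [0, 0.29, -0.01]], jaw=[1, 1, 1, 1, 1, 1, 1, 1, 1, 1])

```text
clock: 7.07
tool_pos: [0.6085, -0.2102, 0.2463]
eef_rot: [0.769, 0.64, -0.0, 0.0]
contact_force: [-5.3, -0.6, 4.8]
opening: 0.112
```

```bash
python3 - <<'E'
from pl import *
s=st();p=s["tool_pos"]
a,b=ax(BY);x=(p[:2]-BC)@a-.095; z=p[2]-.0905
print("box-frame tcp",x,z)
Rr=.1652
for off in (.0113,): print("lid ang est",np.arctan2(z+off,-x)-.251,np.hypot(x,z+off))
s=cam("scene");crop(s,100,20,330,270,2.4,"s3")
E
```

```text
t 7.07 tcp [ 0.6085 -0.2102  0.2463] psi -1.754 zdir [-0.    -0.001 -1.   ] F [-5.3 -0.6  4.8] op 0.112 q [ 0.21  0.71  0.1   1.5  -0.08  0.93  0.15]
box-frame tcp -0.0007627897381199122 0.1557800233652823
lid ang est 1.3152309429554125 0.16708176458227827
```

View pics/s3.png

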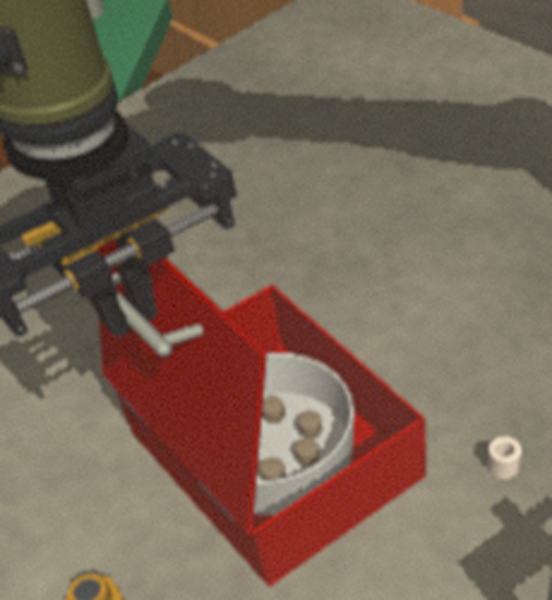

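Request:
move_arm(turn=[[0, 0, 0], [0, 0, 0], [0, 0, 0], [0, 0, 0], [0, 0, 0], [0, 0, 0], [0, 0, 0], [0, 0, 0], [0, 0, 0], [0, 0, 0]], dp=[[0, 0.29, 0.0], [0, 0.29, 0.02], [0, 0.29, 0.03], [0, 0.29, 0.04], [0, 0.28, 0.05], [0, 0.28, 0.07], [0, 0.28, 0.08], [0, 0.27, 0.09], [0, 0.27, 0.1], [0, 0.27, 0.11]], jaw=[1, 1, 1, 1, 1, 1, 1, 1, 1, 1])

```text
clock: 7.95
tool_pos: [0.6783, -0.2233, 0.2289]
eef_rot: [0.769, 0.64, -0.0, 0.0]
contact_force: [-3.8, -2.9, 2.0]
opening: 0.11
```

```bash
python3 - <<'E'
from pl import *
s=st();p=s["tool_pos"]
a,b=ax(BY);x=(p[:2]-BC)@a-.095; z=p[2]-.0905
print("lid ang est",np.arctan2(z+.0113,-x)-.251,np.hypot(x,z+.0113))
s=cam("scene");crop(s,60,20,330,270,2.2,"s4")
E
```

```text
t 7.95 tcp [ 0.6783 -0.2233  0.2289] psi -1.754 zdir [-0.    -0.001 -1.   ] F [-3.8 -2.9  2. ] op 0.110 q [ 0.21  0.83  0.1   1.27 -0.08  1.04  0.13]
lid ang est 1.7582964403598202 0.16538385389701707
```

View pics/s4.png

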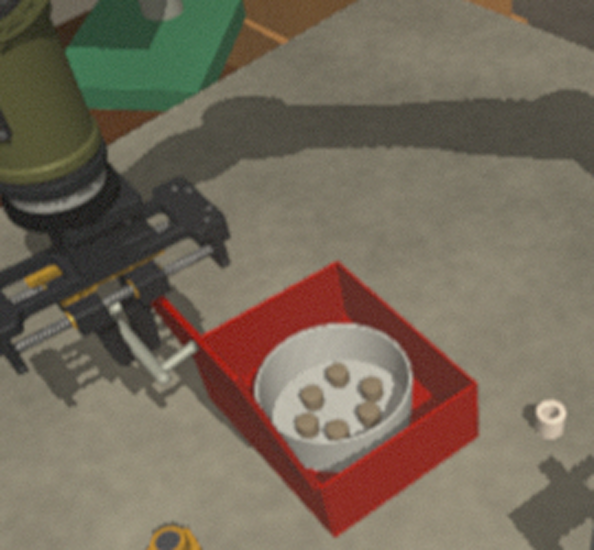

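The lid is at about 1.76, leaning back past upright, and all six beads are visible in the pan. I release with a small opening and lift straight up.

Request:
move_arm(turn=[[0, 0, 0], [0, 0, 0], [0, 0, 0], [0, 0, 0], [0, 0, 0], [0, 0, 0], [0, 0, 0], [0, 0, 0]], dp=[[0, 0, 0], [0, 0, 0], [0, 0, 0], [0, 0, -0.3], [0, 0, -0.5], [0, 0, -0.7], [0, 0, -0.8], [0, 0, -0.8]], jaw=[0.58, 0.58, 0.58, 0.58, 0.58, 0.58, 0.58, 0.58])

```text
clock: 8.67
tool_pos: [0.6781, -0.2215, 0.3081]
eef_rot: [0.768, 0.64, 0.001, -0.0]
contact_force: [-0.0, -0.0, 0.1]
opening: 0.206
```

```bash
python3 - <<'E'
from pl import *
s=st();s=cam("scene");crop(s,60,20,330,270,2.2,"s5")
E
```

```text
t 8.67 tcp [ 0.6781 -0.2215  0.3081] psi -1.753 zdir [ 0.001  0.001 -1.   ] F [-0.  -0.   0.1] op 0.206 q [ 0.2   0.76  0.11  1.17 -0.08  1.21  0.13]
```

View pics/s5.png

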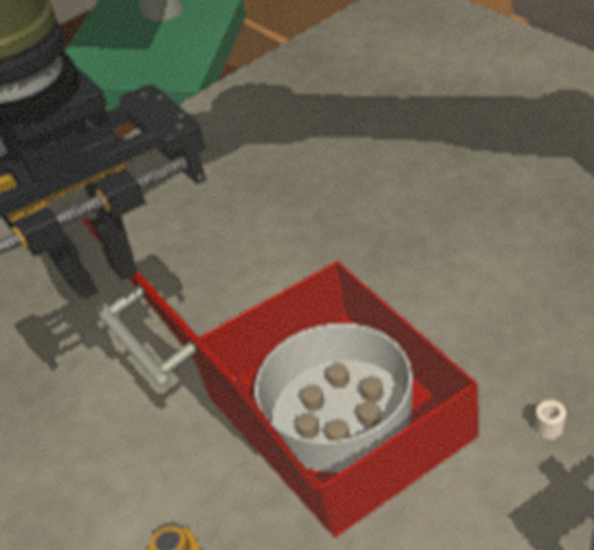

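The handle is free and the lid stays open. Next is the stirrer.

```bash
python3 - <<'E'
from pl import *
plan([[.62,-.08,.31],[.4813,.179,.24]],ps=-.19)
E
```

```text
t 8.72 tcp [ 0.6803 -0.2223  0.3132] psi -1.753 zdir [ 0.009 -0.001 -1.   ] F [ 1.4 -0.7  2.8] op 0.209 q [ 0.2   0.76  0.11  1.16 -0.08  1.21  0.13]
turn [[0, 0, -0.0195], [0, 0, -0.0195], [0, 0, -0.0195], [0, 0, -0.0195], [0, 0, -0.0195], [0, 0, -0.0195], [0, 0, -0.0195], [0, 0, -0.0195], [0, 0, -0.0195], [0, 0, -0.0195]]
dp [[0.96, -0.63, 0.02], [0.96, -0.48, 0.02], [0.96, -0.34, 0.02], [0.96, -0.21, 0.01], [0.96, -0.09, 0.01], [0.96, 0.04, 0.02], [0.03, 0.0, -0.0], [0.96, 0.18, 0.23], [0.96, 0.3, 0.23], [0.96, 0.44, 0.25]]
turn [[0, 0, -0.0195], [0, 0, -0.0195], [0, 0, -0.0147], [0, 0, 0], [0, 0, 0], [0, 0, 0], [0, 0, 0], [0, 0, 0]]
dp [[0.96, 0.59, 0.26], [0.96, 0.76, 0.28], [0.94, 0.96, 0.31], [0.78, 0.96, 0.29], [0.78, 0.96, 0.29], [0.78, 0.96, 0.29], [0.79, 0.96, 0.29], [0.05, 0.07, 0.02]]
18 end [0.4814 0.1791 0.2399] -0.19
```

Request:
move_arm(turn=[[0, 0, -0.0195], [0, 0, -0.0195], [0, 0, -0.0195], [0, 0, -0.0195], [0, 0, -0.0195], [0, 0, -0.0195], [0, 0, -0.0195], [0, 0, -0.0195], [0, 0, -0.0195], [0, 0, -0.0195]], dp=[[0.96, -0.63, 0.0], [0.96, -0.48, 0.0], [0.96, -0.34, 0.0], [0.96, -0.21, 0.0], [0.96, -0.09, 0.0], [0.96, 0.04, 0.0], [0.8, 0.1, 0.1], [0.96, 0.18, 0.23], [0.96, 0.3, 0.23], [0.96, 0.44, 0.25]], jaw=[0.58, 0.4, 0.2, 0, -0.2, -0.2, -0.2, -0.2, -0.2, -0.2])

```text
clock: 9.55
tool_pos: [0.5737, 0.0058, 0.2871]
eef_rot: [0.258, 0.966, 0.001, 0.001]
contact_force: [0.0, -0.3, 0.1]
opening: 0.601
```

```bash
python3 - <<'E'
from pl import *
plan([[.4813,.179,.24],[.4813,.179,.161]],ps=-.19)
t=cam("top","t6");
print(onz(t,(195.4,194.6),.196))
E
```

```text
t 9.55 tcp [0.5737 0.0058 0.2871] psi -0.522 zdir [ 0.002  0.001 -1.   ] F [ 0.  -0.3  0.1] op 0.601 q [ 0.05  0.57 -0.23  1.66  0.15  0.93  0.81]
turn [[0, 0, -0.0195], [0, 0, -0.0195], [0, 0, -0.0139], [0, 0, 0], [0, 0, 0], [0, 0, 0], [0, 0, 0], [0, 0, 0], [0, 0, 0], [0, 0, 0]]
dp [[0.96, 0.6, 0.27], [0.96, 0.78, 0.3], [0.93, 0.96, 0.32], [0.78, 0.96, 0.29], [0.77, 0.96, 0.3], [0.78, 0.96, 0.29], [0.28, 0.35, 0.11], [0.0, -0.0, 0.96], [0.0, -0.0, 0.96], [0.0, -0.01, 0.96]]
turn [[0, 0, 0]]
dp [[0.0, 0.0, 0.28]]
11 end [0.4814 0.1789 0.161 ] -0.19
[0.48116041 0.17876528 0.196     ]
```

View pics/t6.png

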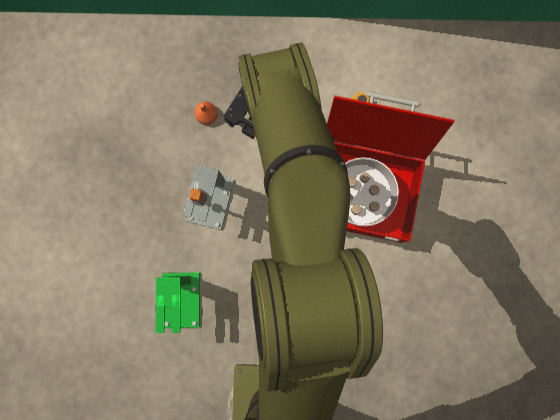

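The top view shows the lid open, the pan with its beads visible beside the arm, and the way to the rest at (205,198) clear.

Request:
move_arm(turn=[[0, 0, -0.0195], [0, 0, -0.0195], [0, 0, -0.0139], [0, 0, 0], [0, 0, 0], [0, 0, 0], [0, 0, 0], [0, 0, 0]], dp=[[0.96, 0.6, 0.27], [0.96, 0.78, 0.3], [0.93, 0.96, 0.32], [0.78, 0.96, 0.29], [0.77, 0.96, 0.3], [0.78, 0.96, 0.29], [0.28, 0.35, 0.11], [0, 0, 0]], jaw=[-0.2, -0.2, -0.2, -0.2, -0.2, -0.2, -0.2, -0.2])

```text
clock: 10.27
tool_pos: [0.4808, 0.1819, 0.2396]
eef_rot: [0.095, 0.996, 0.001, -0.001]
contact_force: [0.2, -0.3, -0.3]
opening: 0.6
```

```bash
python3 - <<'E'
from pl import *
plan([[.4813,.179,.161]],ps=-.19)
t=cam("scene","s7");
E
```

```text
t 10.27 tcp [0.4808 0.1819 0.2396] psi -0.190 zdir [-0.001  0.002 -1.   ] F [ 0.2 -0.3 -0.3] op 0.600 q [-0.25  0.55 -0.31  1.89  0.24  0.73  0.69]
turn [[0, 0, 0], [0, 0, 0], [0, 0, 0], [0, 0, 0]]
dp [[-0.01, -0.04, 0.96], [-0.02, -0.03, 0.96], [-0.01, -0.04, 0.96], [-0.01, -0.01, 0.26]]
4 end [0.4814 0.1789 0.1611] -0.19
```

View pics/s7.png

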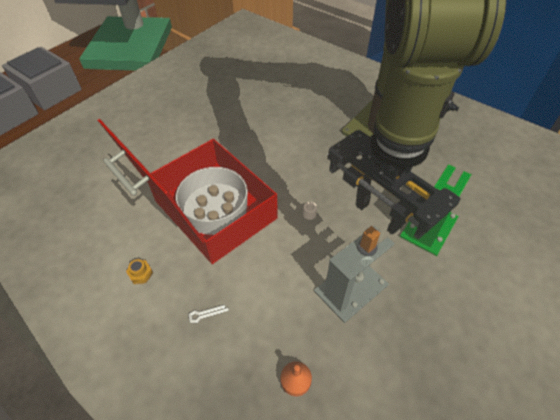

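Request:
move_arm(turn=[[0, 0, 0], [0, 0, 0], [0, 0, 0], [0, 0, 0], [0, 0, 0], [0, 0, 0]], dp=[[0, 0, 0.7], [0, 0, 0.7], [0, 0, 0.7], [0, 0, 0.7], [0, 0, 0.3], [0, 0, 0]], jaw=[-0.2, -0.2, -0.2, -0.2, -0.2, -0.2])

```text
clock: 10.82
tool_pos: [0.4829, 0.1761, 0.1609]
eef_rot: [0.099, 0.995, -0.001, -0.001]
contact_force: [0.2, -0.3, 0.1]
opening: 0.604
```

```bash
python3 - <<'E'
from pl import *
st()
t=cam("scene");crop(t,300,150,460,310,3.7,"s8")
t=cam("top");crop(t,150,120,270,240,5,"t8")
E
```

```text
t 10.82 tcp [0.4829 0.1761 0.1609] psi -0.199 zdir [-0.002 -0.002 -1.   ] F [ 0.2 -0.3  0.1] op 0.604 q [-0.29  0.67 -0.25  1.97  0.3   0.54  0.63]
```

View pics/s8.png

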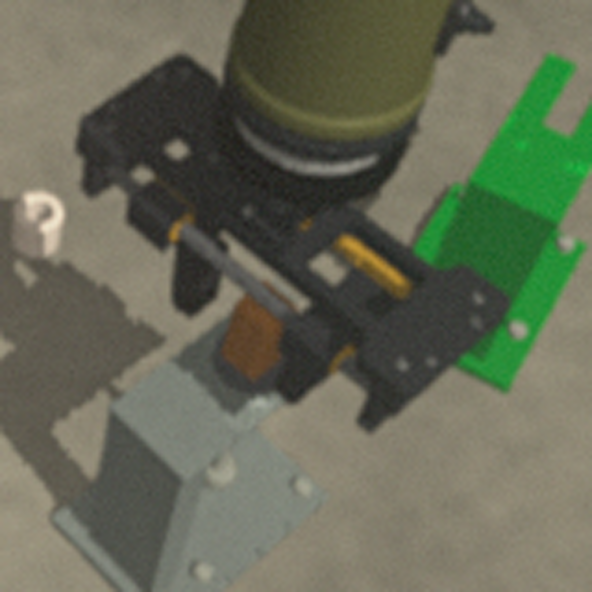

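The grip stands between the fingers. I shift 2 mm in y, then close.

Request:
move_arm(turn=[[0, 0, 0], [0, 0, 0], [0, 0, 0], [0, 0, 0], [0, 0, 0], [0, 0, 0], [0, 0, 0], [0, 0, 0]], dp=[[0, 0.08, 0], [0, 0, 0], [0, 0, 0], [0, 0, 0], [0, 0, 0], [0, 0, 0], [0, 0, 0], [0, 0, 0]], jaw=[0.3, 1, 1, 1, 1, 1, 1, 1], newtons=40)

```text
clock: 11.58
tool_pos: [0.483, 0.1804, 0.1623]
eef_rot: [0.098, 0.995, 0.0, 0.0]
contact_force: [-0.9, -0.5, 5.1]
opening: 0.246
```

```bash
python3 - <<'E'
from pl import *
s=st();print(s["opening"]*88, (np.array(s["tool_pos"])[:2]-RO)@np.array(ax(RY)).T)
E
```

```text
t 11.58 tcp [0.483  0.1804 0.1623] psi -0.196 zdir [ 0.  0. -1.] F [-0.9 -0.5  5.1] op 0.246 q [-0.29  0.67 -0.25  1.97  0.3   0.54  0.62]
21.633318434319687 [0.00315474 0.00416056]
```

Request:
move_arm(turn=[[0, 0, 0], [0, 0, 0], [0, 0, 0], [0, 0, 0], [0, 0, 0]], dp=[[0, 0, -0.1], [0, 0, -0.1], [0, 0, 0], [0.2, 0, 0], [0.2, 0, 0]], jaw=[1, 1, 1, 1, 1])

```text
clock: 12.0
tool_pos: [0.4726, 0.1823, 0.1668]
eef_rot: [0.098, 0.995, 0.0, -0.0]
contact_force: [0.5, 0.4, -1.6]
opening: 0.247
```

```bash
python3 - <<'E'
from pl import *
s=st();
t=cam("scene");crop(t,300,150,460,310,3.7,"s9")
E
```

```text
t 12.00 tcp [0.4726 0.1823 0.1668] psi -0.196 zdir [-0.  0. -1.] F [ 0.5  0.4 -1.6] op 0.247 q [-0.3   0.65 -0.25  1.99  0.3   0.53  0.61]
```

View pics/s9.png

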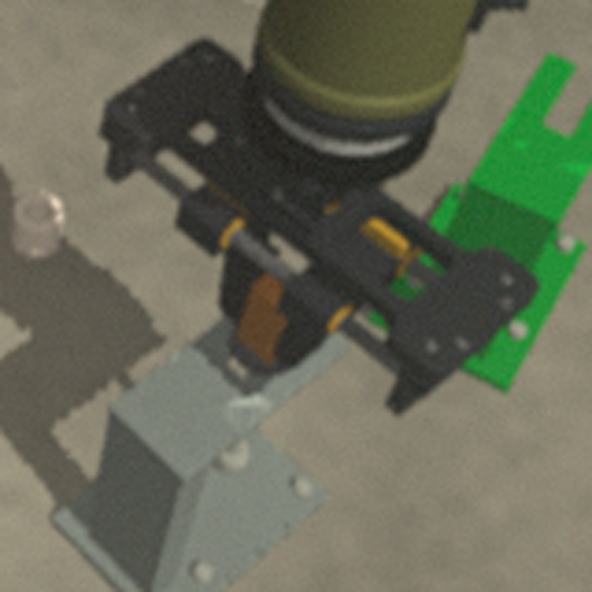

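It is lifted and free: the force reads only its weight and there is no side load. I draw it out.

Request:
move_arm(turn=[[0, 0, 0], [0, 0, 0], [0, 0, 0], [0, 0, 0], [0, 0, 0], [0, 0, 0], [0, 0, 0], [0, 0, 0]], dp=[[0.35, 0.01, 0], [0.4, 0.01, 0], [0.4, 0.01, 0], [0.4, 0.01, 0], [0.4, 0.01, 0], [0.4, 0.01, 0], [0.4, 0.01, 0], [0.3, 0, 0]], jaw=[1, 1, 1, 1, 1, 1, 1, 1])

```text
clock: 12.72
tool_pos: [0.3971, 0.1992, 0.167]
eef_rot: [0.097, 0.995, -0.0, -0.0]
contact_force: [-0.5, 0.7, -0.7]
opening: 0.249
```

```bash
python3 - <<'E'
from pl import *
s=st();
t=cam("scene");crop(t,300,100,480,310,2.8,"s10")
E
```

```text
t 12.72 tcp [0.3971 0.1992 0.167 ] psi -0.195 zdir [-0.  0. -1.] F [-0.5  0.7 -0.7] op 0.249 q [-0.43  0.6  -0.21  2.16  0.3   0.41  0.49]
```

View pics/s10.png

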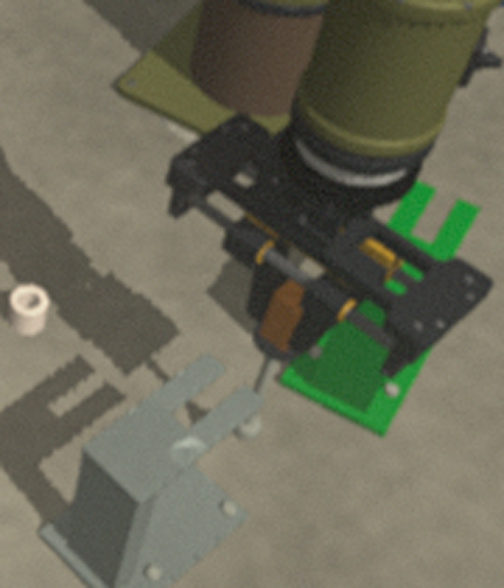

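```bash
python3 - <<'E'
from pl import *
plan([[.397,.199,.257],[.40,.10,.262],[*box(0,0),.262]],ps=-.182)
t=cam("top");crop(t,300,80,460,260,3.3,"t11")
s=cam("scene");crop(s,130,110,290,270,3.7,"s11")
E
```

```text
t 12.77 tcp [0.3957 0.1993 0.167 ] psi -0.193 zdir [-0.002 -0.001 -1.   ] F [-0.8 -0.2 -1.6] op 0.243 q [-0.43  0.6  -0.21  2.17  0.3   0.41  0.49]
turn [[0, 0, -0.0018], [0, 0, 0], [0, 0, 0], [0, 0, 0], [0, 0, 0], [0, 0, 0], [0, 0, 0], [0, 0, 0], [0, 0, 0], [0, 0, 0]]
dp [[-0.01, -0.0, -0.96], [-0.01, -0.0, -0.96], [-0.01, -0.0, -0.96], [-0.01, -0.01, -0.72], [-0.21, -0.96, -0.05], [-0.21, -0.96, -0.05], [-0.21, -0.96, -0.05], [-0.2, -0.96, -0.05], [-0.01, -0.03, 0.0], [-0.6, -0.96, -0.0]]
turn [[0, 0, 0], [0, 0, 0], [0, 0, 0], [0, 0, 0], [0, 0, 0], [0, 0, 0], [0, 0, 0], [0, 0, 0], [0, 0, 0], [0, 0, 0]]
dp [[-0.6, -0.96, -0.0], [-0.6, -0.96, -0.0], [-0.6, -0.96, -0.0], [-0.6, -0.96, -0.0], [-0.6, -0.96, -0.0], [-0.6, -0.96, -0.0], [-0.6, -0.96, -0.0], [-0.6, -0.96, -0.0], [-0.6, -0.96, -0.0], [-0.59, -0.96, -0.0]]
turn [[0, 0, 0]]
dp [[-0.09, -0.14, -0.0]]
21 end [ 0.5158 -0.1933  0.2619] -0.182
```

View pics/t11.png

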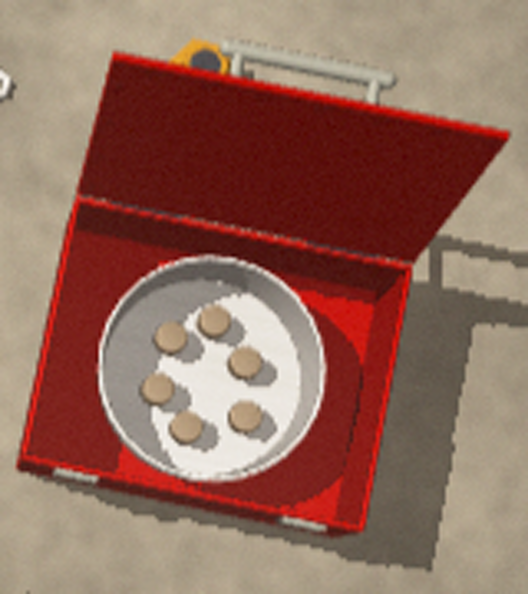

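View pics/s11.png

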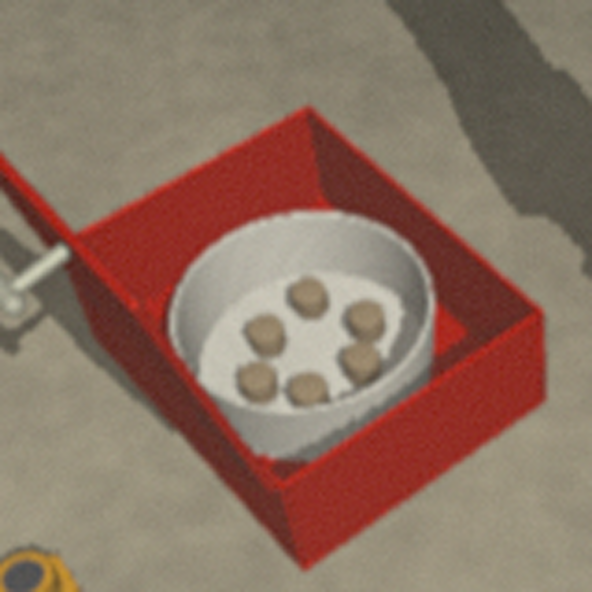

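Both views show six beads in the pan with the centre free. In the top crop the rim spans x 98–326 and y 256–482.

```bash
python3 - <<'E'
from pl import *
np.set_printoptions(precision=4,suppress=True)
t=cam("top"); s=cam("scene")
f=lambda p:(p[0]/3.3+300,p[1]/3.3+80)
g=lambda p:(p[0]/3.7+130,p[1]/3.7+110)
B=np.array(ax(BY)).T
bx=lambda w:(w[:2]-BC)@B
print("rim c",onz(t,f((212,369)),.062),bx(onz(t,f((212,369)),.062)))
# rim from scene: extreme points ellipse fit of rim
for q in [(168,320),(436,290),(310,211)]: print("rim scene pt r", np.linalg.norm(bx(onz(s,g(q),.062))))
for q in [(98,370),(326,370),(212,256),(212,482)]: print("rim top pt", bx(onz(t,f(q),.062)))
for p in [(214,320),(171,337),(245,362),(157,389),(245,416),(186,428)]:
    v=bx(onz(t,f(p),.029)); print("bead",v,"r",np.hypot(*v),"ang",np.degrees(np.arctan2(v[1],v[0])))
E
```

```text
rim c [ 0.515  -0.1938  0.062 ] [-0.0007 -0.0006]
rim scene pt r 0.08120857019338512
rim scene pt r 0.08321677933035111
rim scene pt r 0.07792157698758284
rim top pt [-0.018   0.0784]
rim top pt [ 0.015  -0.0797]
rim top pt [0.0795 0.0146]
rim top pt [-0.0797 -0.0155]
bead [0.0408 0.0006] r 0.04081466379476403 ang 0.9111560373485131
bead [0.022 0.029] r 0.03643824156636904 ang 52.808711044244326
bead [ 0.0149 -0.0272] r 0.031026324344138517 ang -61.32375220795871
bead [-0.0177  0.0318] r 0.036363305095832715 ang 119.17498576720689
bead [-0.0241 -0.0345] r 0.042093980467013924 ang -124.9340186476349
bead [-0.0415  0.0057] r 0.04187976566752998 ang 172.12952537898786
```

Request:
move_arm(turn=[[0, 0, 0], [0, 0, 0], [0, 0, 0], [0, 0, 0], [0, 0, 0], [0, 0, 0], [0, 0, 0], [0, 0, 0]], dp=[[0, 0, -0.9], [0, 0, -0.9], [0, 0, -0.9], [0, 0, -0.9], [-0.2, -0.9, 0], [-0.2, -0.9, 0], [-0.2, -0.9, 0], [-0.2, -0.9, 0]], jaw=[1, 1, 1, 1, 1, 1, 1, 1])

```text
clock: 13.63
tool_pos: [0.4012, 0.1054, 0.2572]
eef_rot: [0.098, 0.995, 0.0, 0.0]
contact_force: [0.1, 0.5, -0.7]
opening: 0.247
```

```bash
python3 - <<'E'
from pl import *
plan([[*box(0,0),.262]],ps=-.182)
s=cam("scene","s12")
E
```

```text
t 13.63 tcp [0.4012 0.1054 0.2572] psi -0.196 zdir [ 0.001  0.    -1.   ] F [ 0.1  0.5 -0.7] op 0.247 q [-0.15  0.4  -0.32  2.13  0.21  0.63  0.77]
turn [[0, 0, -0.0023], [0, 0, 0], [0, 0, 0], [0, 0, 0], [0, 0, 0], [0, 0, 0], [0, 0, 0], [0, 0, 0], [0, 0, 0], [0, 0, 0]]
dp [[-0.61, -0.96, -0.02], [-0.59, -0.96, -0.02], [-0.59, -0.96, -0.02], [-0.58, -0.96, -0.02], [-0.59, -0.96, -0.02], [-0.58, -0.96, -0.01], [-0.59, -0.96, -0.02], [-0.58, -0.96, -0.01], [-0.59, -0.96, -0.02], [-0.58, -0.96, -0.01]]
turn [[0, 0, 0], [0, 0, 0]]
dp [[-0.59, -0.96, -0.02], [-0.21, -0.36, -0.0]]
12 end [ 0.5157 -0.1935  0.262 ] -0.182
```

View pics/s12.png

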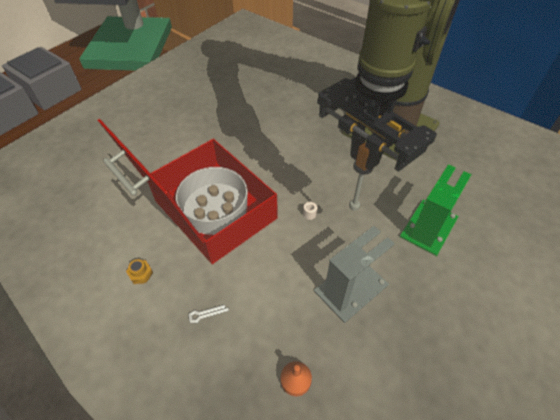

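The pan centre agrees with the box centre within 1 mm. There is a bead right at 0° on the hinge side. So I will enter at the free centre, go outward through the gap at about -27°, then sweep counter-clockwise.

Request:
move_arm(turn=[[0, 0, -0.0023], [0, 0, 0], [0, 0, 0], [0, 0, 0], [0, 0, 0], [0, 0, 0], [0, 0, 0], [0, 0, 0], [0, 0, 0], [0, 0, 0]], dp=[[-0.61, -0.96, -0.02], [-0.59, -0.96, -0.02], [-0.59, -0.96, -0.02], [-0.58, -0.96, -0.02], [-0.59, -0.96, -0.02], [-0.58, -0.96, -0.01], [-0.59, -0.96, -0.02], [-0.58, -0.96, -0.01], [-0.59, -0.96, -0.02], [-0.58, -0.9, -0.01]], jaw=[1, 1, 1, 1, 1, 1, 1, 1, 1, 1])

```text
clock: 14.52
tool_pos: [0.5023, -0.157, 0.2611]
eef_rot: [0.092, 0.996, -0.0, 0.0]
contact_force: [-0.4, 1.0, -1.4]
opening: 0.248
```

Request:
move_arm(turn=[[0, 0, 0], [0, 0, 0], [0, 0, 0], [0, 0, 0]], dp=[[-0.55, -0.7, 0], [-0.15, -0.25, 0], [0, 0, 0], [0, 0, 0]], jaw=[1, 1, 1, 1])

```text
clock: 14.85
tool_pos: [0.5144, -0.1802, 0.2608]
eef_rot: [0.091, 0.996, 0.001, -0.001]
contact_force: [0.5, 0.0, -1.3]
opening: 0.248
```

```bash
python3 - <<'E'
from pl import *
plan([[*box(0,0),.262],[*box(0,0),.144]])
s=cam("scene");crop(s,100,60,300,260,3,"s13")
t=cam("top");crop(t,280,70,480,260,3,"t13")
E
```

```text
t 14.85 tcp [ 0.5144 -0.1802  0.2608] psi -0.181 zdir [-0.001  0.001 -1.   ] F [ 0.5  0.  -1.3] op 0.248 q [ 0.45  0.57 -0.32  1.78  0.23  0.84  1.41]
turn [[0, 0, 0], [0, 0, 0], [0, 0, 0], [0, 0, 0], [0, 0, 0], [0, 0, 0]]
dp [[-0.15, -0.51, -0.05], [-0.0, -0.0, 0.96], [-0.0, -0.0, 0.96], [-0.0, -0.0, 0.96], [-0.0, -0.0, 0.96], [-0.01, -0.0, 0.88]]
6 end [ 0.5159 -0.1933  0.1441] -0.181
```

View pics/s13.png

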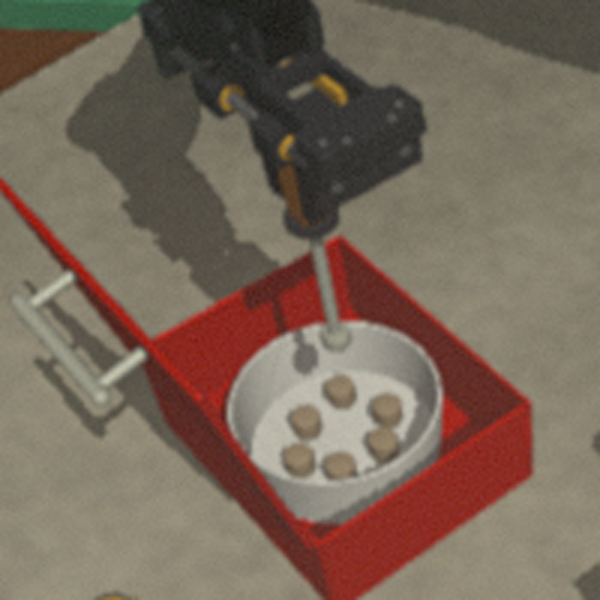

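```bash
python3 - <<'E'
from pl import *
s=cam("scene");w=[.5144,-.1802,.1287]
for dz in (0,.007,.014,.095): print((proj(s,[w[0],w[1],w[2]+dz])-[100,60])*3)
E
```

```text
[[335.86292562 342.53021192]]
[[334.4800041  335.80457618]]
[[333.07901765 328.99108429]]
[[315.42766383 243.14631691]]
```

Request:
move_arm(turn=[[0, 0, 0], [0, 0, 0], [0, 0, 0], [0, 0, 0], [0, 0, 0], [0, 0, 0]], dp=[[-0.15, -0.51, 0], [0, 0, 0], [0, 0, 0.6], [0, 0, 0.6], [0, 0, 0.4], [0, 0, 0]], jaw=[1, 1, 1, 1, 1, 1])

```text
clock: 15.5
tool_pos: [0.5148, -0.1942, 0.2193]
eef_rot: [0.091, 0.996, 0.0, -0.002]
contact_force: [-0.7, -0.2, -1.8]
opening: 0.249
```

```bash
python3 - <<'E'
from pl import *
plan([[*box(0,0),.144]])
s=cam("scene");crop(s,100,60,300,260,3,"s14")
t=cam("top");crop(t,280,70,480,260,3,"t14")
E
```

```text
t 15.50 tcp [ 0.5148 -0.1942  0.2193] psi -0.181 zdir [-0.004  0.001 -1.   ] F [-0.7 -0.2 -1.8] op 0.249 q [ 0.46  0.63 -0.3   1.81  0.26  0.75  1.41]
turn [[0, 0, 0], [0, 0, 0], [0, 0, 0], [0, 0, 0]]
dp [[-0.02, 0.01, 0.96], [-0.01, 0.01, 0.96], [-0.02, 0.02, 0.96], [0.0, -0.0, 0.13]]
4 end [ 0.5159 -0.1934  0.144 ] -0.181
```

View pics/s14.png

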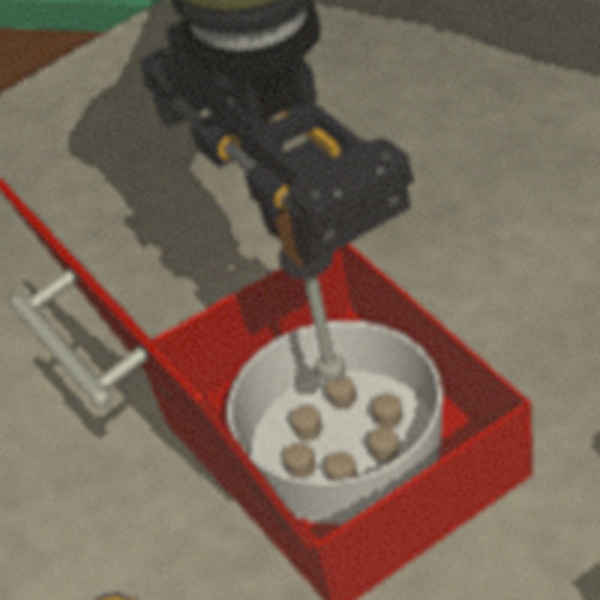

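View pics/t14.png

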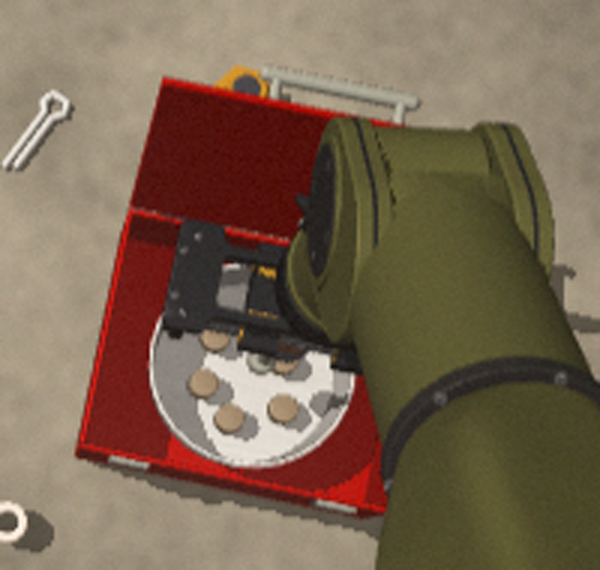

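The foot's projected position, (335,342), matches what the picture shows, (335,338), so the stirrer hangs vertical under the tool. I go down into the free centre.

Request:
move_arm(turn=[[0, 0, 0], [0, 0, 0], [0, 0, 0], [0, 0, 0], [0, 0, 0], [0, 0, 0], [0, 0, 0]], dp=[[-0.02, 0, 0.7], [-0.02, 0.02, 0.7], [0, 0, 0.6], [0, 0, 0.5], [0, 0, 0.3], [0, 0, 0.2], [0, 0, 0]], jaw=[1, 1, 1, 1, 1, 1, 1])

```text
clock: 16.18
tool_pos: [0.5174, -0.1939, 0.146]
eef_rot: [0.09, 0.996, 0.0, -0.0]
contact_force: [-0.2, 0.8, -1.4]
opening: 0.247
```

```bash
python3 - <<'E'
from pl import *
s=st()
B=np.array(ax(BY)).T; print((s["tool_pos"][:2]-BC)@B)
s=cam("scene");crop(s,100,60,300,260,3,"s15")
E
```

```text
t 16.18 tcp [ 0.5174 -0.1939  0.146 ] psi -0.181 zdir [-0.  0. -1.] F [-0.2  0.8 -1.4] op 0.247 q [ 0.43  0.73 -0.25  1.87  0.31  0.58  1.36]
[ 0.00166638 -0.00022875]
```

View pics/s15.png

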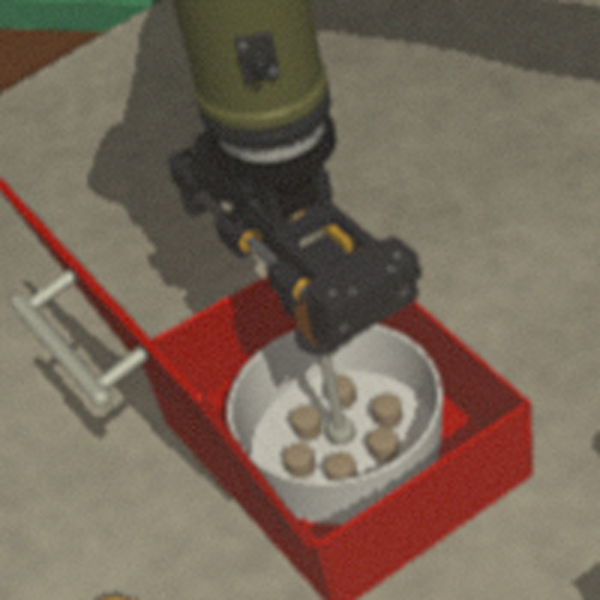

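The foot is in the centre among the beads. Now I work out the circle.

```bash
cat > circ.py <<'E'
from pl import *
def circ(a0,n,r=.046,step=8.,start=None,show=True):
    B=np.array(ax(BY)).T
    p=np.array(start) if start is not None else np.array([r*np.cos(np.radians(a0)),r*np.sin(np.radians(a0))])
    out=[]
    for i in range(1,n+1):
        a=np.radians(a0+i*step); q=r*np.array([np.cos(a),np.sin(a)]); d=(q-p)/.025
        u=[round(float(-d[0]),2),round(float(d[1]),2),0]; out.append(u); p=p+np.array([-u[0],u[1]])*.025
    for i in range(0,n,10): print("to",a0+(min(i+10,n))*step,out[i:i+10])
def where():
    s=st();v=(s["tool_pos"][:2]-BC)@np.array(ax(BY)).T; print("box",np.round(v,4),"r",np.hypot(*v),"ang",np.degrees(np.arctan2(v[1],v[0])))
E
python3 -c "
from circ import *
circ(-27,50)"
```

```text
to 53.0 [[-0.1, 0.24, 0], [-0.07, 0.24, 0], [-0.03, 0.26, 0], [0.01, 0.26, 0], [0.04, 0.25, 0], [0.07, 0.24, 0], [0.11, 0.24, 0], [0.14, 0.21, 0], [0.17, 0.2, 0], [0.19, 0.16, 0]]
to 133.0 [[0.22, 0.14, 0], [0.23, 0.11, 0], [0.25, 0.08, 0], [0.25, 0.04, 0], [0.26, 0.0, 0], [0.25, -0.03, 0], [0.25, -0.06, 0], [0.23, -0.11, 0], [0.22, -0.13, 0], [0.2, -0.16, 0]]
to 213.0 [[0.18, -0.19, 0], [0.15, -0.21, 0], [0.11, -0.23, 0], [0.09, -0.24, 0], [0.05, -0.25, 0], [0.01, -0.26, 0], [-0.02, -0.25, 0], [-0.06, -0.25, 0], [-0.09, -0.24, 0], [-0.13, -0.23, 0]]
to 293.0 [[-0.15, -0.2, 0], [-0.18, -0.18, 0], [-0.21, -0.16, 0], [-0.22, -0.12, 0], [-0.24, -0.09, 0], [-0.25, -0.06, 0], [-0.26, -0.02, 0], [-0.25, 0.01, 0], [-0.26, 0.05, 0], [-0.24, 0.08, 0]]
to 373.0 [[-0.23, 0.12, 0], [-0.21, 0.15, 0], [-0.19, 0.17, 0], [-0.16, 0.2, 0], [-0.13, 0.22, 0], [-0.1, 0.24, 0], [-0.07, 0.24, 0], [-0.03, 0.26, 0], [0.01, 0.26, 0], [0.04, 0.25, 0]]
```

Request:
move_arm(turn=[[0, 0, 0], [0, 0, 0], [0, 0, 0], [0, 0, 0], [0, 0, 0], [0, 0, 0]], dp=[[-0.26, -0.14, 0.07], [-0.26, -0.14, 0], [-0.26, -0.14, 0], [-0.26, -0.14, 0], [-0.26, -0.14, 0], [-0.26, -0.14, 0]], jaw=[1, 1, 1, 1, 1, 1])

```text
clock: 16.73
tool_pos: [0.5527, -0.2225, 0.1445]
eef_rot: [0.091, 0.996, -0.0, 0.0]
contact_force: [0.1, -0.6, -1.2]
opening: 0.242
```

```bash
python3 - <<'E'
from circ import *
where()
s=cam("scene");crop(s,100,60,300,260,3,"s16")
E
```

```text
t 16.73 tcp [ 0.5527 -0.2225  0.1445] psi -0.182 zdir [ 0. -0. -1.] F [ 0.1 -0.6 -1.2] op 0.242 q [ 0.46  0.78 -0.26  1.74  0.3   0.66  1.41]
box [ 0.0415 -0.0219] r 0.04696313223839944 ang -27.78903813827846
```

View pics/s16.png

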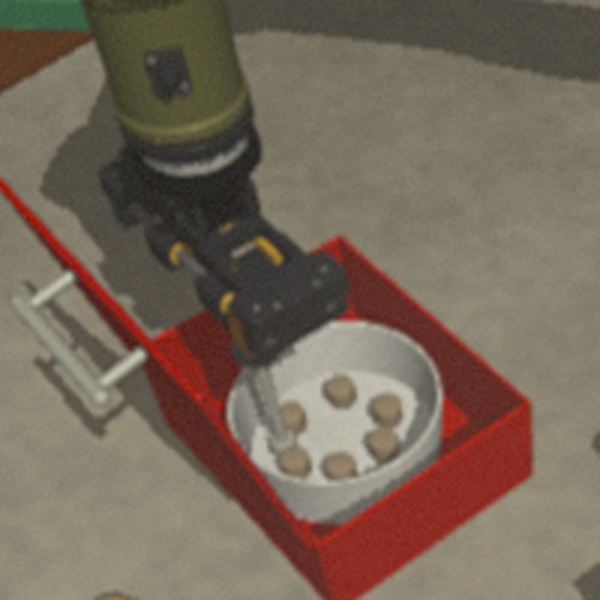

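The foot is on the hinge side at r = 47 mm, the beads parted, and there is room to the lid. Starting the first turn.

Request:
move_arm(turn=[[0, 0, 0], [0, 0, 0], [0, 0, 0], [0, 0, 0], [0, 0, 0], [0, 0, 0], [0, 0, 0], [0, 0, 0], [0, 0, 0], [0, 0, 0]], dp=[[-0.1, 0.24, 0], [-0.07, 0.24, 0], [-0.03, 0.26, 0], [0.01, 0.26, 0], [0.04, 0.25, 0], [0.07, 0.24, 0], [0.11, 0.24, 0], [0.14, 0.21, 0], [0.17, 0.2, 0], [0.19, 0.16, 0]], jaw=[1, 1, 1, 1, 1, 1, 1, 1, 1, 1])

```text
clock: 17.62
tool_pos: [0.5473, -0.1635, 0.1443]
eef_rot: [0.091, 0.996, -0.001, -0.001]
contact_force: [-3.7, -4.4, 0.3]
opening: 0.249
```

```bash
python3 - <<'E'
from circ import *
where()
s=cam("scene");crop(s,100,60,300,260,3,"s17")
E
```

```text
t 17.62 tcp [ 0.5473 -0.1635  0.1443] psi -0.182 zdir [-0.003 -0.002 -1.   ] F [-3.7 -4.4  0.3] op 0.249 q [ 0.35  0.75 -0.25  1.81  0.3   0.61  1.31]
box [0.0255 0.0351] r 0.04344544625288743 ang 53.99803872223369
```

View pics/s17.png

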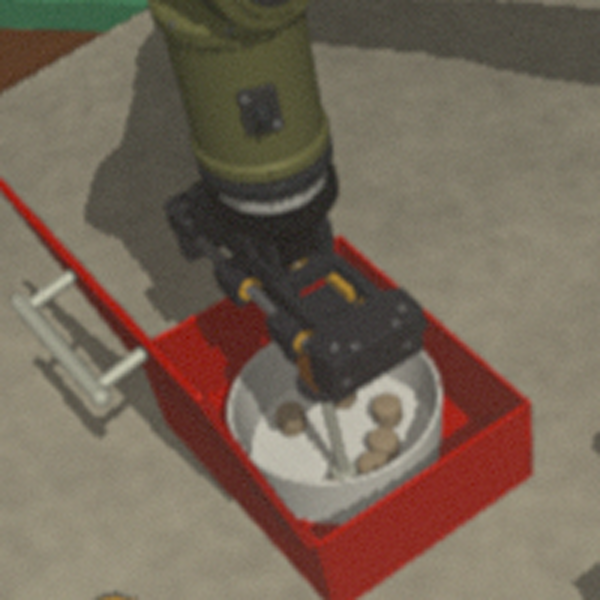

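Request:
move_arm(turn=[[0, 0, 0], [0, 0, 0], [0, 0, 0], [0, 0, 0], [0, 0, 0], [0, 0, 0], [0, 0, 0], [0, 0, 0], [0, 0, 0], [0, 0, 0]], dp=[[0.22, 0.14, 0], [0.23, 0.11, 0], [0.25, 0.08, 0], [0.25, 0.04, 0], [0.26, 0.0, 0], [0.25, -0.03, 0], [0.25, -0.06, 0], [0.23, -0.11, 0], [0.22, -0.13, 0], [0.2, -0.16, 0]], jaw=[1, 1, 1, 1, 1, 1, 1, 1, 1, 1])

```text
clock: 18.5
tool_pos: [0.4902, -0.1557, 0.1446]
eef_rot: [0.091, 0.996, -0.0, 0.0]
contact_force: [1.0, -2.9, -0.7]
opening: 0.246
```

```bash
python3 - <<'E'
from circ import *
where()
s=cam("scene");crop(s,100,60,300,260,3,"s18")
E
```

```text
t 18.50 tcp [ 0.4902 -0.1557  0.1446] psi -0.182 zdir [ 0. -0. -1.] F [ 1.  -2.9 -0.7] op 0.246 q [ 0.36  0.7  -0.23  1.98  0.32  0.49  1.29]
box [-0.032   0.0324] r 0.04556690881797912 ang 134.6379036907351
```

View pics/s18.png

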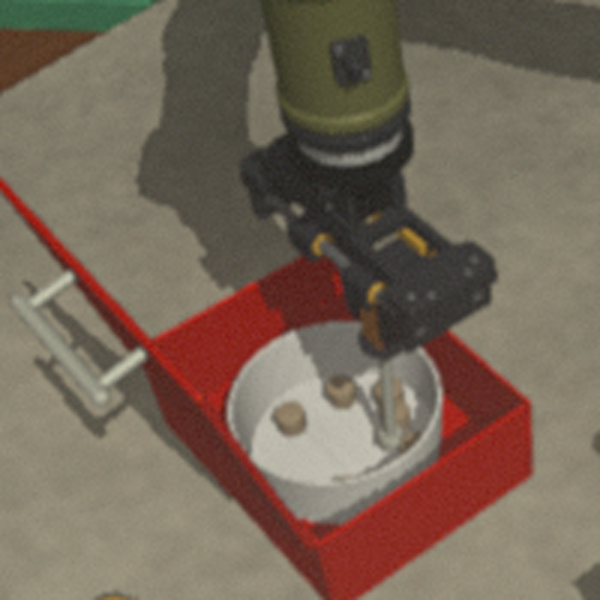

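Request:
move_arm(turn=[[0, 0, 0], [0, 0, 0], [0, 0, 0], [0, 0, 0], [0, 0, 0], [0, 0, 0], [0, 0, 0], [0, 0, 0], [0, 0, 0], [0, 0, 0]], dp=[[0.18, -0.19, 0], [0.15, -0.21, 0], [0.11, -0.23, 0], [0.09, -0.24, 0], [0.05, -0.25, 0], [0.01, -0.26, 0], [-0.02, -0.25, 0], [-0.06, -0.25, 0], [-0.09, -0.24, 0], [-0.13, -0.23, 0]], jaw=[1, 1, 1, 1, 1, 1, 1, 1, 1, 1])

```text
clock: 19.38
tool_pos: [0.4728, -0.2123, 0.1444]
eef_rot: [0.091, 0.996, -0.0, -0.0]
contact_force: [-0.3, 0.2, -2.0]
opening: 0.245
```

```bash
python3 - <<'E'
from circ import *
where()
s=cam("scene");crop(s,100,60,300,260,3,"s19")
E
```

```text
t 19.38 tcp [ 0.4728 -0.2123  0.1444] psi -0.182 zdir [-0.  0. -1.] F [-0.3  0.2 -2. ] op 0.245 q [ 0.49  0.7  -0.25  1.97  0.34  0.51  1.39]
box [-0.0389 -0.0264] r 0.04698343755646054 ang -145.8225818738168
```

View pics/s19.png

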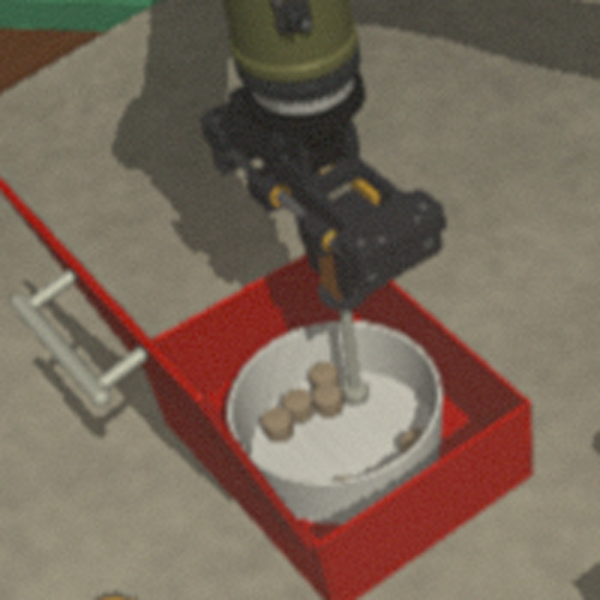

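Four beads are ahead of the foot and two are at the near wall, all in the pan, with low forces.

Request:
move_arm(turn=[[0, 0, 0], [0, 0, 0], [0, 0, 0], [0, 0, 0], [0, 0, 0], [0, 0, 0], [0, 0, 0], [0, 0, 0], [0, 0, 0], [0, 0, 0]], dp=[[-0.15, -0.2, 0], [-0.18, -0.18, 0], [-0.21, -0.16, 0], [-0.22, -0.12, 0], [-0.24, -0.09, 0], [-0.25, -0.06, 0], [-0.26, -0.02, 0], [-0.25, 0.01, 0], [-0.26, 0.05, 0], [-0.24, 0.08, 0]], jaw=[1, 1, 1, 1, 1, 1, 1, 1, 1, 1])

```text
clock: 20.27
tool_pos: [0.5254, -0.2394, 0.1443]
eef_rot: [0.091, 0.996, -0.0, -0.001]
contact_force: [-1.6, 0.4, -0.6]
opening: 0.243
```

```bash
python3 - <<'E'
from circ import *
where()
s=cam("scene");crop(s,100,60,300,260,3,"s20")
E
```

```text
t 20.27 tcp [ 0.5254 -0.2394  0.1443] psi -0.182 zdir [-0.002 -0.001 -1.   ] F [-1.6  0.4 -0.6] op 0.243 q [ 0.5   0.76 -0.27  1.79  0.32  0.63  1.43]
box [ 0.0178 -0.0435] r 0.04695247279933134 ang -67.78650267007501
```

View pics/s20.png

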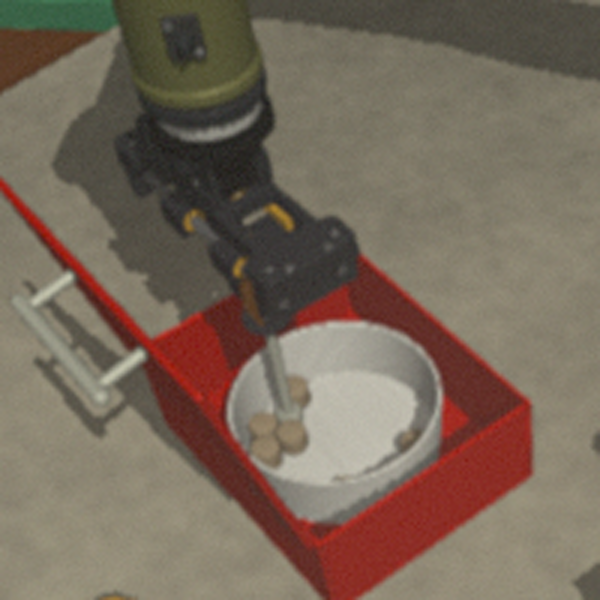

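Request:
move_arm(turn=[[0, 0, 0], [0, 0, 0], [0, 0, 0], [0, 0, 0], [0, 0, 0], [0, 0, 0], [0, 0, 0], [0, 0, 0], [0, 0, 0], [0, 0, 0]], dp=[[-0.23, 0.12, 0], [-0.21, 0.15, 0], [-0.19, 0.17, 0], [-0.16, 0.2, 0], [-0.13, 0.22, 0], [-0.1, 0.24, 0], [-0.07, 0.24, 0], [-0.03, 0.26, 0], [0.01, 0.26, 0], [0.04, 0.25, 0]], jaw=[1, 1, 1, 1, 1, 1, 1, 1, 1, 1])

```text
clock: 21.15
tool_pos: [0.5619, -0.1912, 0.1446]
eef_rot: [0.09, 0.996, -0.0, 0.001]
contact_force: [-0.1, 0.1, -1.4]
opening: 0.249
```

```bash
python3 - <<'E'
from circ import *
where()
s=cam("scene");crop(s,100,60,300,260,3,"s21")
circ(13,50,.046)
E
```

```text
t 21.15 tcp [ 0.5619 -0.1912  0.1446] psi -0.181 zdir [ 0.001 -0.    -1.   ] F [-0.1  0.1 -1.4] op 0.249 q [ 0.4   0.78 -0.26  1.75  0.3   0.66  1.36]
box [0.045  0.0105] r 0.04617427754119124 ang 13.129098062464053
to 93.0 [[0.08, 0.25, 0], [0.1, 0.23, 0], [0.14, 0.21, 0], [0.17, 0.2, 0], [0.2, 0.17, 0], [0.21, 0.14, 0], [0.23, 0.1, 0], [0.25, 0.08, 0], [0.25, 0.04, 0], [0.26, 0.0, 0]]
to 173.0 [[0.25, -0.03, 0], [0.25, -0.06, 0], [0.24, -0.1, 0], [0.22, -0.14, 0], [0.2, -0.16, 0], [0.17, -0.19, 0], [0.15, -0.21, 0], [0.12, -0.22, 0], [0.08, -0.25, 0], [0.05, -0.25, 0]]
to 253.0 [[0.01, -0.26, 0], [-0.02, -0.25, 0], [-0.06, -0.25, 0], [-0.09, -0.24, 0], [-0.12, -0.23, 0], [-0.16, -0.2, 0], [-0.18, -0.18, 0], [-0.21, -0.16, 0], [-0.22, -0.12, 0], [-0.24, -0.09, 0]]
to 333.0 [[-0.25, -0.06, 0], [-0.26, -0.02, 0], [-0.25, 0.01, 0], [-0.25, 0.05, 0], [-0.25, 0.08, 0], [-0.22, 0.12, 0], [-0.22, 0.15, 0], [-0.18, 0.17, 0], [-0.16, 0.2, 0], [-0.14, 0.22, 0]]
to 413.0 [[-0.1, 0.24, 0], [-0.06, 0.25, 0], [-0.03, 0.25, 0], [-0.0, 0.26, 0], [0.04, 0.25, 0], [0.08, 0.25, 0], [0.1, 0.23, 0], [0.14, 0.21, 0], [0.17, 0.2, 0], [0.2, 0.17, 0]]
```

View pics/s21.png

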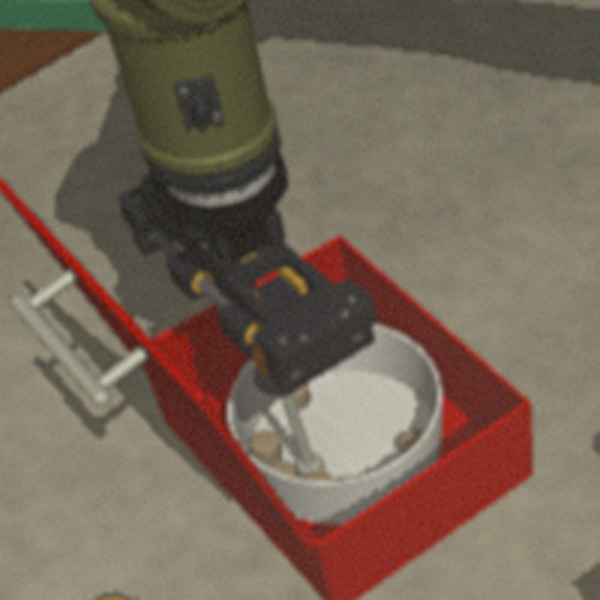

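The first turn is done, with low forces and the lid still open. Second turn:

Request:
move_arm(turn=[[0, 0, 0], [0, 0, 0], [0, 0, 0], [0, 0, 0], [0, 0, 0], [0, 0, 0], [0, 0, 0], [0, 0, 0], [0, 0, 0], [0, 0, 0]], dp=[[0.08, 0.25, 0], [0.1, 0.23, 0], [0.14, 0.21, 0], [0.17, 0.2, 0], [0.2, 0.17, 0], [0.21, 0.14, 0], [0.23, 0.1, 0], [0.25, 0.08, 0], [0.25, 0.04, 0], [0.26, 0.0, 0]], jaw=[1, 1, 1, 1, 1, 1, 1, 1, 1, 1])

```text
clock: 22.03
tool_pos: [0.5199, -0.1494, 0.1446]
eef_rot: [0.091, 0.996, -0.001, -0.0]
contact_force: [-1.1, -2.8, -1.6]
opening: 0.249
```

Request:
move_arm(turn=[[0, 0, 0], [0, 0, 0], [0, 0, 0], [0, 0, 0], [0, 0, 0], [0, 0, 0], [0, 0, 0], [0, 0, 0], [0, 0, 0], [0, 0, 0]], dp=[[0.25, -0.03, 0], [0.25, -0.06, 0], [0.24, -0.1, 0], [0.22, -0.14, 0], [0.2, -0.16, 0], [0.17, -0.19, 0], [0.15, -0.21, 0], [0.12, -0.22, 0], [0.08, -0.25, 0], [0.05, -0.25, 0]], jaw=[1, 1, 1, 1, 1, 1, 1, 1, 1, 1])

```text
clock: 22.87
tool_pos: [0.4693, -0.1797, 0.1439]
eef_rot: [0.09, 0.996, 0.001, -0.002]
contact_force: [-0.4, -0.7, -1.3]
opening: 0.248
```

```bash
python3 - <<'E'
from circ import *
where()
s=cam("scene");crop(s,100,60,300,260,3,"s22")
E
```

```text
t 22.87 tcp [ 0.4693 -0.1797  0.1439] psi -0.181 zdir [-0.004  0.001 -1.   ] F [-0.4 -0.7 -1.3] op 0.248 q [ 0.42  0.69 -0.24  2.01  0.34  0.48  1.32]
box [-0.0482  0.0051] r 0.04847706204126474 ang 173.9603593775455
```

View pics/s22.png

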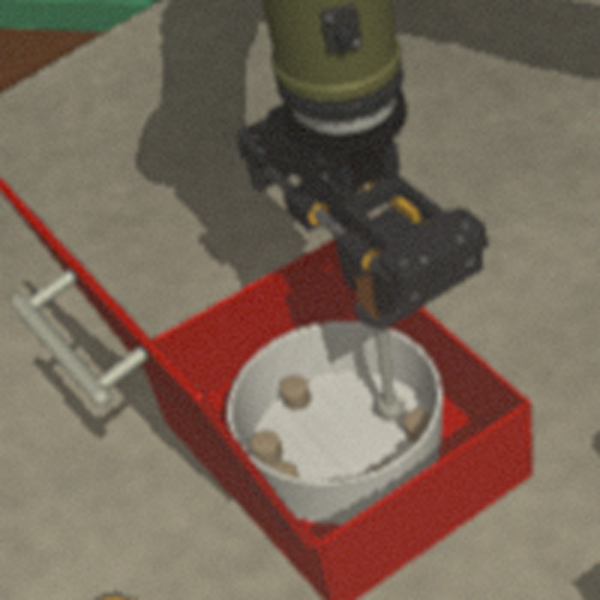

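Request:
move_arm(turn=[[0, 0, 0], [0, 0, 0], [0, 0, 0], [0, 0, 0], [0, 0, 0], [0, 0, 0], [0, 0, 0], [0, 0, 0], [0, 0, 0], [0, 0, 0]], dp=[[0.01, -0.26, 0], [-0.02, -0.25, 0], [-0.06, -0.25, 0], [-0.09, -0.24, 0], [-0.13, -0.23, 0], [-0.17, -0.2, 0], [-0.19, -0.18, 0], [-0.21, -0.16, 0], [-0.22, -0.12, 0], [-0.24, -0.09, 0]], jaw=[1, 1, 1, 1, 1, 1, 1, 1, 1, 1])

```text
clock: 23.75
tool_pos: [0.495, -0.2342, 0.1443]
eef_rot: [0.091, 0.996, 0.001, -0.001]
contact_force: [-1.6, 4.3, 0.6]
opening: 0.246
```

Request:
move_arm(turn=[[0, 0, 0], [0, 0, 0], [0, 0, 0], [0, 0, 0], [0, 0, 0], [0, 0, 0], [0, 0, 0], [0, 0, 0], [0, 0, 0], [0, 0, 0]], dp=[[-0.25, -0.06, 0], [-0.26, -0.02, 0], [-0.25, 0.01, 0], [-0.25, 0.05, 0], [-0.25, 0.08, 0], [-0.22, 0.12, 0], [-0.22, 0.15, 0], [-0.18, 0.17, 0], [-0.16, 0.2, 0], [-0.14, 0.22, 0]], jaw=[1, 1, 1, 1, 1, 1, 1, 1, 1, 1])

```text
clock: 24.58
tool_pos: [0.5517, -0.2223, 0.1441]
eef_rot: [0.091, 0.996, -0.001, -0.001]
contact_force: [-2.7, 2.5, -0.4]
opening: 0.245
```

```bash
python3 - <<'E'
from circ import *
where()
s=cam("scene");crop(s,100,60,300,260,3,"s23")
E
```

```text
t 24.58 tcp [ 0.5517 -0.2223  0.1441] psi -0.182 zdir [-0.003 -0.001 -1.   ] F [-2.7  2.5 -0.4] op 0.245 q [ 0.46  0.78 -0.27  1.74  0.31  0.67  1.4 ]
box [ 0.0405 -0.022 ] r 0.04608625870386054 ang -28.44584266562902
```

View pics/s23.png

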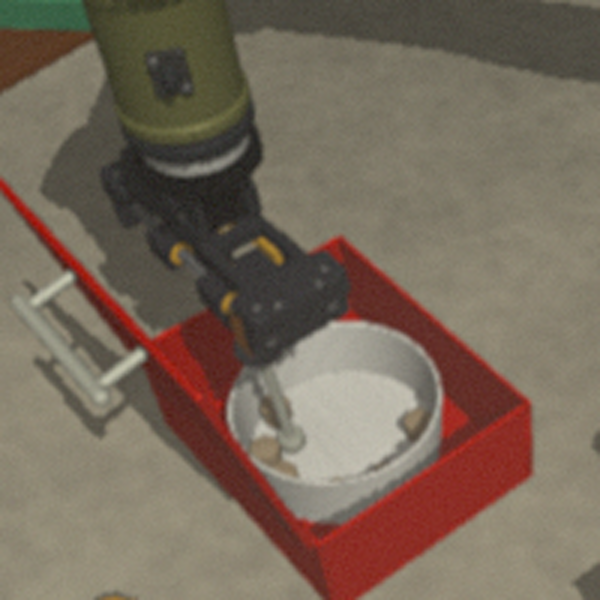

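Two turns are complete from the -28° start. I add a margin of about 80° past it.

Request:
move_arm(turn=[[0, 0, 0], [0, 0, 0], [0, 0, 0], [0, 0, 0], [0, 0, 0], [0, 0, 0], [0, 0, 0], [0, 0, 0], [0, 0, 0], [0, 0, 0]], dp=[[-0.1, 0.24, 0], [-0.06, 0.25, 0], [-0.03, 0.25, 0], [0, 0.26, 0], [0.04, 0.25, 0], [0.08, 0.25, 0], [0.1, 0.23, 0], [0.14, 0.21, 0], [0.17, 0.2, 0], [0.2, 0.17, 0]], jaw=[1, 1, 1, 1, 1, 1, 1, 1, 1, 1])

```text
clock: 25.47
tool_pos: [0.5489, -0.1641, 0.1446]
eef_rot: [0.091, 0.996, -0.001, -0.0]
contact_force: [-2.3, -4.8, 1.1]
opening: 0.244
```

```bash
python3 - <<'E'
from circ import *
where()
s=cam("scene");crop(s,100,60,300,260,3,"s24")
E
```

```text
t 25.47 tcp [ 0.5489 -0.1641  0.1446] psi -0.182 zdir [-0.001 -0.003 -1.   ] F [-2.3 -4.8  1.1] op 0.244 q [ 0.36  0.76 -0.25  1.81  0.31  0.62  1.3 ]
box [0.0272 0.0348] r 0.04414176755580474 ang 51.93743793153084
```

View pics/s24.png

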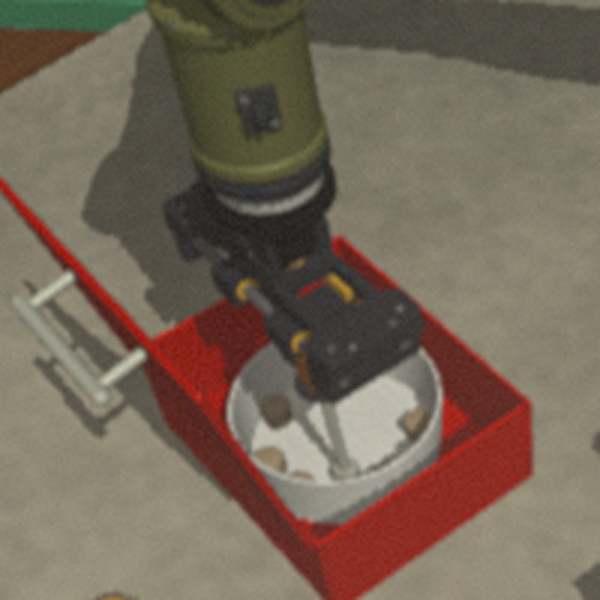

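Request:
move_arm(turn=[[0, 0, 0], [0, 0, 0], [0, 0, 0], [0, 0, 0], [0, 0, 0], [0, 0, 0], [0, 0, 0], [0, 0, 0], [0, 0, 0], [0, 0, 0]], dp=[[0.22, -0.28, 0], [0.22, -0.28, 0], [0.22, -0.28, 0], [0.22, -0.28, 0], [0.22, -0.28, 0], [0, 0, 0], [0, 0, -0.4], [0, 0, -0.7], [0, 0, -0.8], [0, 0, -0.9]], jaw=[1, 1, 1, 1, 1, 1, 1, 1, 1, 1])

```text
clock: 26.35
tool_pos: [0.5167, -0.1912, 0.2155]
eef_rot: [0.09, 0.996, 0.001, -0.0]
contact_force: [0.3, -0.9, -1.4]
opening: 0.245
```

Request:
move_arm(turn=[[0, 0, 0], [0, 0, 0], [0, 0, 0]], dp=[[0, 0, -0.9], [0, 0, -0.9], [0, 0, -0.3]], jaw=[1, 1, 1])

```text
clock: 26.6
tool_pos: [0.5188, -0.1916, 0.2709]
eef_rot: [0.09, 0.996, -0.0, 0.003]
contact_force: [-0.6, -0.6, -1.2]
opening: 0.247
```

```bash
python3 - <<'E'
from circ import *
plan([[.41,.10,.265],[.396,.199,.262]],ps=-.196)
s=cam("scene");crop(s,100,60,300,260,3,"s25")
E
```

```text
t 26.60 tcp [ 0.5188 -0.1916  0.2709] psi -0.180 zdir [ 0.007 -0.001 -1.   ] F [-0.6 -0.6 -1.2] op 0.247 q [ 0.48  0.56 -0.34  1.75  0.23  0.86  1.43]
turn [[0, 0, 0.0025], [0, 0, 0], [0, 0, 0], [0, 0, 0], [0, 0, 0], [0, 0, 0], [0, 0, 0], [0, 0, 0], [0, 0, 0], [0, 0, 0]]
dp [[0.57, 0.96, 0.02], [0.59, 0.96, 0.02], [0.59, 0.96, 0.02], [0.59, 0.96, 0.02], [0.59, 0.96, 0.02], [0.6, 0.96, 0.02], [0.59, 0.96, 0.01], [0.6, 0.96, 0.02], [0.59, 0.96, 0.01], [0.6, 0.96, 0.02]]
turn [[0, 0, 0], [0, 0, 0], [0, 0, 0], [0, 0, 0], [0, 0, 0], [0, 0, 0]]
dp [[0.59, 0.96, 0.01], [0.03, 0.04, 0.0], [0.34, 0.96, 0.03], [0.33, 0.96, 0.03], [0.34, 0.96, 0.03], [0.31, 0.9, 0.03]]
16 end [0.396  0.1991 0.2619] -0.196
```

View pics/s25.png

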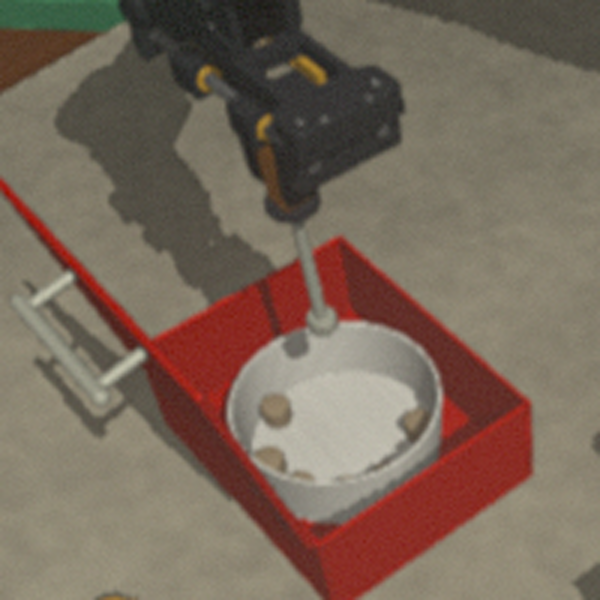

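The foot is out of the pan and the beads stay in it. I carry it back, round the front of the rest.

Request:
move_arm(turn=[[0, 0, 0.0025], [0, 0, 0], [0, 0, 0], [0, 0, 0], [0, 0, 0], [0, 0, 0], [0, 0, 0], [0, 0, 0], [0, 0, 0], [0, 0, 0]], dp=[[0.57, 0.96, 0.02], [0.59, 0.96, 0.02], [0.59, 0.96, 0.02], [0.59, 0.96, 0.02], [0.59, 0.96, 0.02], [0.6, 0.96, 0.02], [0.59, 0.96, 0.01], [0.6, 0.96, 0.02], [0.59, 0.96, 0.01], [0.6, 0.96, 0.02]], jaw=[1, 1, 1, 1, 1, 1, 1, 1, 1, 1])

```text
clock: 27.48
tool_pos: [0.417, 0.0735, 0.2618]
eef_rot: [0.098, 0.995, 0.0, -0.001]
contact_force: [0.2, 0.0, -1.1]
opening: 0.246
```

```bash
python3 - <<'E'
from circ import *
plan([[.405,.10,.262],[.396,.199,.262]],ps=-.196)
t=cam("top","t26");crop(t,300,80,460,260,3.3,"t26c")
E
```

```text
t 27.48 tcp [0.417  0.0735 0.2618] psi -0.196 zdir [-0.001  0.    -1.   ] F [ 0.2  0.  -1.1] op 0.246 q [-0.05  0.41 -0.34  2.1   0.22  0.66  0.84]
turn [[0, 0, 0], [0, 0, 0], [0, 0, 0], [0, 0, 0], [0, 0, 0]]
dp [[0.68, 0.95, -0.01], [0.28, 0.96, 0.0], [0.28, 0.96, 0.0], [0.29, 0.96, 0.0], [0.28, 0.93, 0.0]]
5 end [0.3959 0.199  0.2621] -0.196
```

View pics/t26.png

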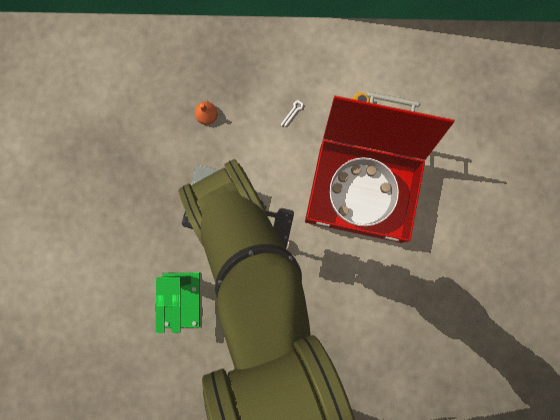

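The top view shows six beads in the pan, spread along its wall, at (345,210), (337,188), (343,176), (357,170), (372,170) and (386,187).

Request:
move_arm(turn=[[0, 0, 0], [0, 0, 0], [0, 0, 0], [0, 0, 0], [0, 0, 0], [0, 0, 0], [0, 0, 0], [0, 0, 0]], dp=[[0.68, 0.95, 0], [0.28, 0.96, 0], [0.28, 0.96, 0], [0.29, 0.96, 0], [0.28, 0.8, 0], [0, 0, 0], [0, 0, 0.6], [0, 0, 0.6]], jaw=[1, 1, 1, 1, 1, 1, 1, 1])

```text
clock: 28.2
tool_pos: [0.3965, 0.1948, 0.232]
eef_rot: [0.098, 0.995, 0.0, 0.0]
contact_force: [-0.0, -1.1, -0.7]
opening: 0.242
```

```bash
python3 - <<'E'
from circ import *
a,b=ax(-.215)
start=np.array([.483,.1804])-a*.088
plan([[*start,.232],[*start,.1675]])
E
```

```text
t 28.20 tcp [0.3965 0.1948 0.232 ] psi -0.196 zdir [ 0.001  0.001 -1.   ] F [-0.  -1.1 -0.7] op 0.242 q [-0.35  0.48 -0.31  2.1   0.25  0.6   0.54]
turn [[0, 0, 0], [0, 0, 0], [0, 0, 0], [0, 0, 0]]
dp [[0.01, 0.17, 0.0], [0.0, 0.0, 0.96], [0.0, 0.0, 0.96], [0.01, 0.0, 0.66]]
4 end [0.3969 0.1991 0.1675] -0.196
```

Request:
move_arm(turn=[[0, 0, 0], [0, 0, 0], [0, 0, 0], [0, 0, 0], [0, 0, 0], [0, 0, 0], [0, 0, 0]], dp=[[0, 0.16, 0], [0, 0, 0.7], [0, 0, 0.7], [0, 0, 0.6], [0, 0, 0.38], [0, 0, 0.15], [0, 0, 0]], jaw=[1, 1, 1, 1, 1, 1, 1])

```text
clock: 28.78
tool_pos: [0.397, 0.1982, 0.1687]
eef_rot: [0.098, 0.995, -0.0, -0.001]
contact_force: [-0.6, -0.2, -1.2]
opening: 0.246
```

```bash
python3 - <<'E'
from circ import *
st(); a,b=ax(-.215)
v=r.get_state()["tool_pos"][:2]-np.array([.483,.1804]); print("rel home along,lat",v@a,v@b)
t=cam("scene");crop(t,300,100,480,310,2.8,"s27")
E
```

```text
t 28.78 tcp [0.397  0.1982 0.1687] psi -0.197 zdir [-0.001 -0.001 -1.   ] F [-0.6 -0.2 -1.2] op 0.246 q [-0.42  0.59 -0.23  2.16  0.33  0.42  0.46]
rel home along,lat -0.08787022078266057 -0.0009376193646957334
```

View pics/s27.png

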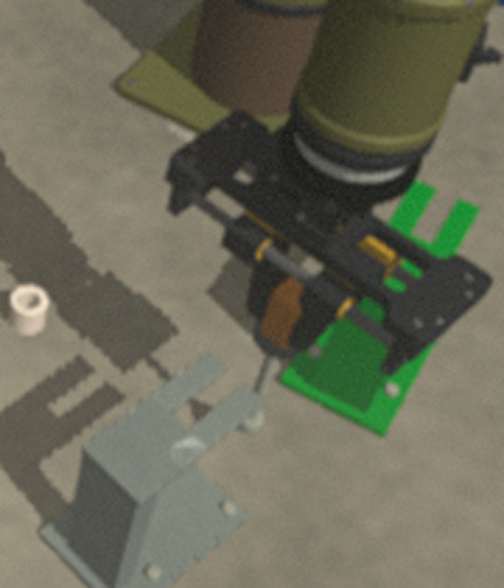

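This is the same pose relative to the rest as when it was drawn out. I slide it into the slot.

Request:
move_arm(turn=[[0, 0, 0], [0, 0, 0], [0, 0, 0], [0, 0, 0], [0, 0, 0], [0, 0, 0]], dp=[[-0.3, 0.02, 0.02], [-0.35, 0, 0.02], [-0.35, 0, 0], [-0.35, -0.01, 0], [-0.35, -0.01, 0], [-0.3, -0.01, 0]], jaw=[1, 1, 1, 1, 1, 1])

```text
clock: 29.33
tool_pos: [0.4476, 0.1879, 0.1684]
eef_rot: [0.099, 0.995, 0.0, 0.0]
contact_force: [0.4, 0.5, -0.9]
opening: 0.247
```

```bash
python3 - <<'E'
from circ import *
st(); a,b=ax(-.215)
v=r.get_state()["tool_pos"][:2]-np.array([.483,.1804]); print("rel home along,lat",v@a,v@b)
t=cam("scene");crop(t,300,130,460,310,3.3,"s28")
E
```

```text
t 29.33 tcp [0.4476 0.1879 0.1684] psi -0.198 zdir [ 0.001  0.    -1.   ] F [ 0.4  0.5 -0.9] op 0.247 q [-0.33  0.63 -0.26  2.05  0.32  0.5   0.55]
rel home along,lat -0.036158602147033134 -0.0002676300922298181
```

View pics/s28.png

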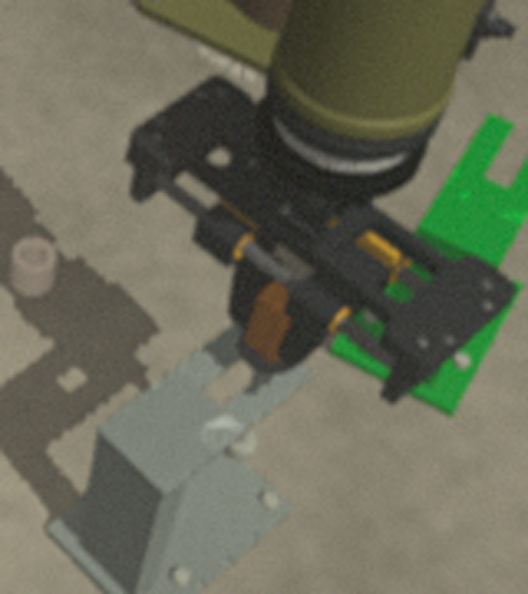

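Request:
move_arm(turn=[[0, 0, 0], [0, 0, 0], [0, 0, 0], [0, 0, 0], [0, 0, 0], [0, 0, 0], [0, 0, 0], [0, 0, 0]], dp=[[-0.3, -0.01, 0], [-0.35, -0.01, 0], [-0.35, 0, 0], [-0.34, 0, 0], [0, 0, 0], [0, 0, 0.08], [0, 0, 0.08], [0, 0, 0]], jaw=[1, 1, 1, 1, 1, 1, 1, 1])

```text
clock: 30.05
tool_pos: [0.478, 0.1813, 0.1637]
eef_rot: [0.098, 0.995, -0.0, -0.001]
contact_force: [1.1, -0.0, -1.6]
opening: 0.241
```

```bash
python3 - <<'E'
from circ import *
st(); a,b=ax(-.215)
v=r.get_state()["tool_pos"][:2]-np.array([.483,.1804]); print("rel home along,lat",v@a,v@b)
t=cam("scene");crop(t,300,130,460,310,3.3,"s29")
E
```

```text
t 30.05 tcp [0.478  0.1813 0.1637] psi -0.196 zdir [-0.001 -0.    -1.   ] F [ 1.1 -0.  -1.6] op 0.241 q [-0.28  0.67 -0.27  1.98  0.33  0.54  0.59]
rel home along,lat -0.005089864493242302 -0.00017775861648336162
```

View pics/s29.png

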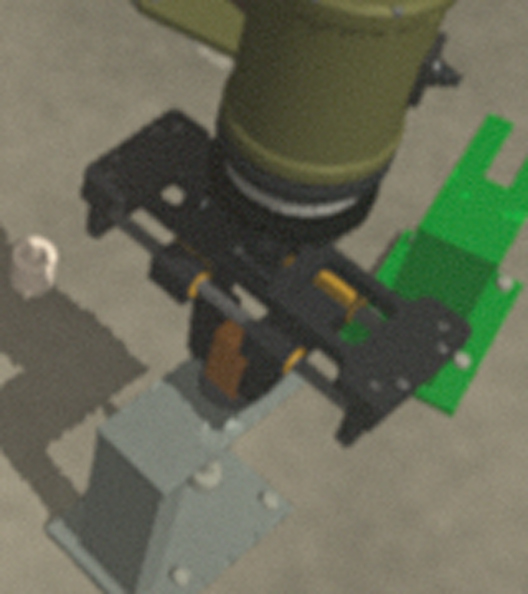

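Request:
move_arm(turn=[[0, 0, 0], [0, 0, 0], [0, 0, 0], [0, 0, 0]], dp=[[-0.08, 0, 0.04], [0, 0, 0.04], [0, 0, 0.02], [0, 0, 0]], jaw=[1, 1, 1, 1])

```text
clock: 30.43
tool_pos: [0.4805, 0.1812, 0.163]
eef_rot: [0.098, 0.995, -0.0, 0.0]
contact_force: [-4.0, -0.6, 12.5]
opening: 0.246
```

```bash
python3 - <<'E'
from circ import *
st()
E
```

```text
t 30.43 tcp [0.4805 0.1812 0.163 ] psi -0.196 zdir [ 0. -0. -1.] F [-4.  -0.6 12.5] op 0.246 q [-0.28  0.67 -0.27  1.97  0.33  0.54  0.59]
```

The collar sits on the plate, with 12 N upward. I ease off, let go and rise.

Request:
move_arm(turn=[[0, 0, 0], [0, 0, 0], [0, 0, 0], [0, 0, 0], [0, 0, 0], [0, 0, 0], [0, 0, 0]], dp=[[0, 0, -0.03], [0, 0, 0], [0, 0, 0], [0, 0, 0], [0, 0, -0.4], [0, 0, -0.8], [0, 0, -0.9]], jaw=[1, 0, -0.1, -0.1, -0.1, -0.1, -0.1])

```text
clock: 31.02
tool_pos: [0.4801, 0.1806, 0.2153]
eef_rot: [0.098, 0.995, -0.001, -0.001]
contact_force: [1.1, -0.1, 1.1]
opening: 0.547
```

Request:
move_arm(turn=[[0, 0, 0], [0, 0, 0]], dp=[[0, 0, -0.9], [0, 0, -0.9]], jaw=[-0.1, -0.1])

```text
clock: 31.18
tool_pos: [0.4807, 0.1809, 0.2616]
eef_rot: [0.098, 0.995, 0.0, -0.0]
contact_force: [0.4, 0.3, 0.2]
opening: 0.55
```

```bash
python3 - <<'E'
from circ import *
st()
t=cam("scene");crop(t,300,130,460,330,3,"s30")
E
```

```text
t 31.18 tcp [0.4807 0.1809 0.2616] psi -0.197 zdir [-0.  0. -1.] F [0.4 0.3 0.2] op 0.550 q [-0.23  0.53 -0.34  1.86  0.24  0.79  0.67]
```

View pics/s30.png

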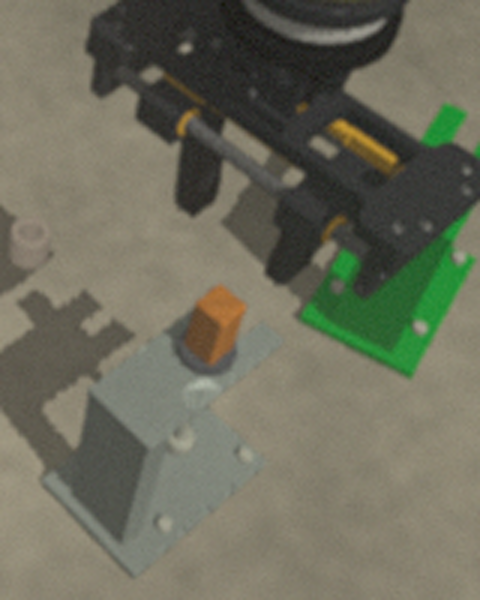

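The stirrer hangs home, upright and released. Now back to the lid handle.

```bash
python3 - <<'E'
from circ import *
plan([[.60,-.04,.315],[.6785,-.2230,.315]],ps=-1.753)
E
```

```text
t 31.23 tcp [0.4829 0.1822 0.2656] psi -0.197 zdir [ 0.007  0.003 -1.   ] F [1.9 1.  1.9] op 0.551 q [-0.23  0.52 -0.35  1.86  0.24  0.79  0.67]
turn [[0, 0, 0.0195], [0, 0, 0.0195], [0, 0, 0.0195], [0, 0, 0.0195], [0, 0, 0.0195], [0, 0, 0.0195], [0, 0, 0.0195], [0, 0, 0.0195], [0, 0, 0.0195], [0, 0, 0.0195]]
dp [[-0.78, -0.96, -0.24], [-0.96, -0.92, -0.26], [-0.96, -0.72, -0.24], [-0.96, -0.55, -0.22], [-0.96, -0.4, -0.2], [-0.96, -0.27, -0.2], [-0.96, -0.15, -0.19], [-0.96, -0.03, -0.19], [-0.96, 0.09, -0.19], [-0.23, 0.06, -0.05]]
turn [[0, 0, 0.0195], [0, 0, 0.0195], [0, 0, 0.0136], [0, 0, 0], [0, 0, 0], [0, 0, 0], [0, 0, 0], [0, 0, 0]]
dp [[-0.96, 0.25, 0.0], [-0.96, 0.38, 0.0], [-0.96, 0.53, 0.0], [-0.96, 0.64, 0.0], [-0.96, 0.64, 0.0], [-0.96, 0.64, 0.0], [-0.96, 0.63, 0.0], [-0.2, 0.13, 0.0]]
18 end [ 0.6784 -0.2231  0.315 ] -1.753
```

Request:
move_arm(turn=[[0, 0, 0.0195], [0, 0, 0.0195], [0, 0, 0.0195], [0, 0, 0.0195], [0, 0, 0.0195], [0, 0, 0.0195], [0, 0, 0.0195], [0, 0, 0.0195], [0, 0, 0.0195], [0, 0, 0.0195]], dp=[[-0.78, -0.96, -0.24], [-0.96, -0.92, -0.26], [-0.96, -0.72, -0.24], [-0.96, -0.55, -0.22], [-0.96, -0.4, -0.2], [-0.96, -0.27, -0.2], [-0.96, -0.15, -0.19], [-0.96, -0.03, -0.19], [-0.96, 0.09, -0.19], [-0.23, 0.06, -0.05]], jaw=[-0.1, 0, 0.2, 0.4, 0.58, 0.58, 0.58, 0.58, 0.58, 0.58])

```text
clock: 32.07
tool_pos: [0.5999, -0.046, 0.3107]
eef_rot: [0.657, 0.754, -0.0, 0.002]
contact_force: [0.0, -1.3, -0.1]
opening: 0.212
```

```bash
python3 - <<'E'
from circ import *
plan([[.6785,-.2230,.315]],ps=-1.753)
E
```

```text
t 32.07 tcp [ 0.5999 -0.046   0.3107] psi -1.434 zdir [ 0.003 -0.003 -1.   ] F [ 0.  -1.3 -0.1] op 0.212 q [-0.01  0.58  0.01  1.55 -0.    1.01  0.14]
turn [[0, 0, 0.0195], [0, 0, 0.0195], [0, 0, 0.0118], [0, 0, 0], [0, 0, 0], [0, 0, 0], [0, 0, 0]]
dp [[-0.96, 0.28, -0.02], [-0.96, 0.41, -0.02], [-0.96, 0.56, -0.02], [-0.96, 0.65, -0.02], [-0.96, 0.66, -0.02], [-0.96, 0.65, -0.02], [-0.91, 0.63, -0.02]]
7 end [ 0.6786 -0.2229  0.3149] -1.753
```

Request:
move_arm(turn=[[0, 0, 0.0195], [0, 0, 0.0195], [0, 0, 0.0118], [0, 0, 0], [0, 0, 0], [0, 0, 0], [0, 0, 0], [0, 0, 0], [0, 0, 0]], dp=[[-0.96, 0.28, -0.02], [-0.96, 0.41, -0.02], [-0.96, 0.56, -0.02], [-0.96, 0.65, -0.02], [-0.96, 0.66, -0.02], [-0.96, 0.65, -0.02], [-0.8, 0.55, 0], [0, 0, 0], [0, 0, 0]], jaw=[0.58, 0.58, 0.58, 0.58, 0.58, 0.58, 0.58, 0.58, 0.58])

```text
clock: 32.82
tool_pos: [0.6772, -0.2153, 0.3121]
eef_rot: [0.766, 0.643, -0.0, -0.0]
contact_force: [0.5, 0.4, -0.5]
opening: 0.212
```

```bash
python3 - <<'E'
from circ import *
plan([[.6783,-.2230,.315],[.6783,-.2233,.229]],ps=-1.753)
t=cam("scene");crop(t,60,60,260,260,3,"s31")
t=cam("top");crop(t,300,60,480,260,3,"t31")
E
```

```text
t 32.82 tcp [ 0.6772 -0.2153  0.3121] psi -1.744 zdir [-0.001  0.    -1.   ] F [ 0.5  0.4 -0.5] op 0.212 q [ 0.2   0.76  0.1   1.17 -0.07  1.22  0.12]
turn [[0, 0, 0.0015], [0, 0, 0], [0, 0, 0], [0, 0, 0], [0, 0, 0]]
dp [[-0.3, 0.09, -0.12], [-0.0, 0.0, 0.96], [-0.0, 0.0, 0.96], [-0.0, 0.01, 0.96], [-0.01, -0.0, 0.56]]
5 end [ 0.6783 -0.2234  0.2291] -1.753
```

View pics/s31.png

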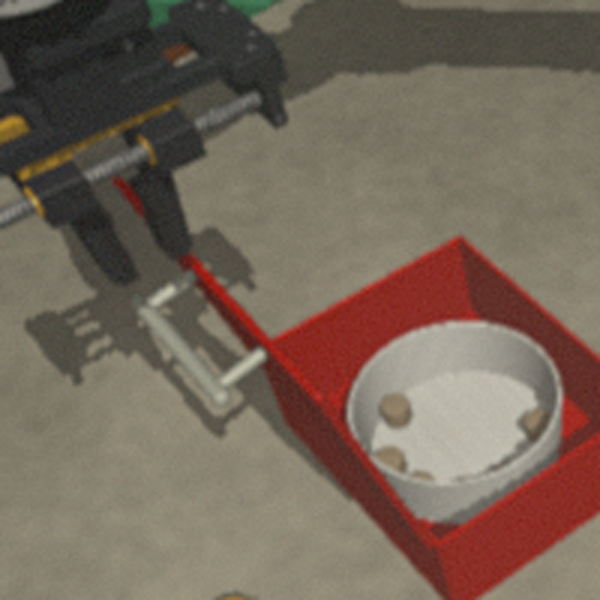

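Request:
move_arm(turn=[[0, 0, 0.0015], [0, 0, 0], [0, 0, 0], [0, 0, 0], [0, 0, 0], [0, 0, 0], [0, 0, 0]], dp=[[-0.3, 0.09, 0], [0, 0, 0], [0, 0, 0.6], [0, 0, 0.7], [0, 0, 0.4], [0, 0, 0.2], [0, 0, 0]], jaw=[0.58, 0.58, 0.58, 0.58, 0.58, 0.58, 0.58])

```text
clock: 33.5
tool_pos: [0.6779, -0.2211, 0.2637]
eef_rot: [0.768, 0.641, -0.001, -0.001]
contact_force: [-0.1, 0.6, 0.4]
opening: 0.213
```

```bash
python3 - <<'E'
from circ import *
plan([[.6783,-.2233,.229]])
t=cam("scene");crop(t,60,60,260,260,3,"s32")
E
```

```text
t 33.50 tcp [ 0.6779 -0.2211  0.2637] psi -1.750 zdir [-0.002  0.001 -1.   ] F [-0.1  0.6  0.4] op 0.213 q [ 0.21  0.8   0.09  1.23 -0.07  1.12  0.13]
turn [[0, 0, 0], [0, 0, 0]]
dp [[-0.06, 0.03, 0.96], [-0.02, 0.01, 0.43]]
2 end [ 0.6784 -0.2232  0.229 ] -1.75
```

View pics/s32.png

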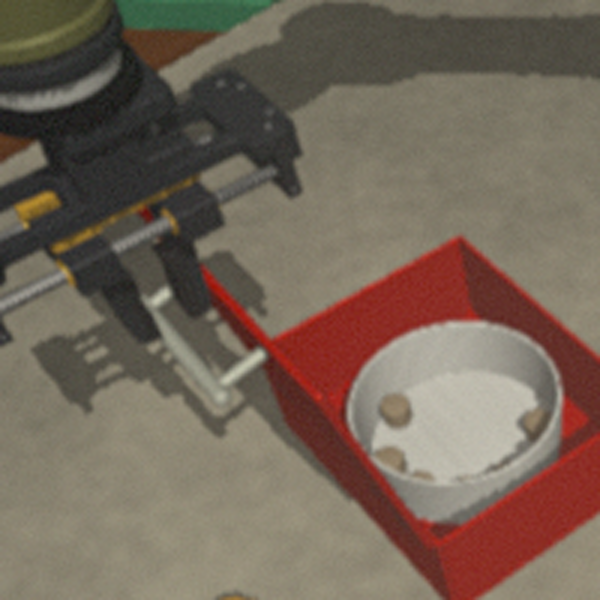

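The bar lies between the fingertips as I lower. I go down and close.

Request:
move_arm(turn=[[0, 0, 0], [0, 0, 0], [0, 0, 0], [0, 0, 0], [0, 0, 0]], dp=[[-0.05, 0.02, 0.4], [0, 0, 0.4], [0, 0, 0.4], [0, 0, 0.18], [0, 0, 0]], jaw=[0.58, 0.58, 0.58, 0.58, 0.58])

```text
clock: 33.97
tool_pos: [0.6781, -0.2228, 0.2286]
eef_rot: [0.768, 0.641, -0.001, -0.001]
contact_force: [-0.3, 1.1, -0.8]
opening: 0.211
```

Request:
move_arm(turn=[[0, 0, 0], [0, 0, 0], [0, 0, 0], [0, 0, 0], [0, 0, 0]], dp=[[0, 0, 0], [0, 0, 0], [0, 0, 0], [0, 0, 0], [0, 0, 0]], jaw=[1, 1, 1, 1, 1], newtons=30)

```text
clock: 34.38
tool_pos: [0.6791, -0.223, 0.2304]
eef_rot: [0.768, 0.641, 0.0, 0.0]
contact_force: [2.3, 0.4, -4.0]
opening: 0.111
```

```bash
python3 - <<'E'
from circ import *
s=st();p=s["tool_pos"]
a,b=ax(BY);x=(p[:2]-BC)@a-.095; z=p[2]-.0905
A0=np.arctan2(z+.0113,-x);print("lid ang est",A0-.251,np.hypot(x,z+.0113))
Rr=.1652
A=np.linspace(A0,.251,41); X=-Rr*np.cos(A);Z=Rr*np.sin(A)
o=[[0,round(float(u),2),round(float(-v),2)] for u,v in zip(np.diff(X)/.025,np.diff(Z)/.025)]
for i in range(0,40,10):print(o[i:i+10])
E
```

```text
t 34.38 tcp [ 0.6791 -0.223   0.2304] psi -1.751 zdir [ 0.001 -0.    -1.   ] F [ 2.3  0.4 -4. ] op 0.111 q [ 0.21  0.83  0.09  1.27 -0.08  1.04  0.13]
lid ang est 1.7586480446217654 0.16706803596615669
[[0, -0.27, -0.12], [0, -0.27, -0.11], [0, -0.27, -0.09], [0, -0.28, -0.08], [0, -0.28, -0.07], [0, -0.28, -0.06], [0, -0.29, -0.04], [0, -0.29, -0.03], [0, -0.29, -0.02], [0, -0.29, -0.01]]
[[0, -0.29, 0.01], [0, -0.29, 0.02], [0, -0.29, 0.03], [0, -0.29, 0.04], [0, -0.28, 0.06], [0, -0.28, 0.07], [0, -0.28, 0.08], [0, -0.27, 0.09], [0, -0.27, 0.11], [0, -0.27, 0.12]]
[[0, -0.26, 0.13], [0, -0.25, 0.14], [0, -0.25, 0.15], [0, -0.24, 0.16], [0, -0.23, 0.17], [0, -0.23, 0.18], [0, -0.22, 0.19], [0, -0.21, 0.2], [0, -0.2, 0.21], [0, -0.19, 0.22]]
[[0, -0.18, 0.23], [0, -0.17, 0.24], [0, -0.16, 0.24], [0, -0.15, 0.25], [0, -0.14, 0.26], [0, -0.13, 0.26], [0, -0.11, 0.27], [0, -0.1, 0.27], [0, -0.09, 0.28], [0, -0.08, 0.28]]
```

The handle is gripped and the lid is at 1.76, unchanged. I swing it shut along the arc.

Request:
move_arm(turn=[[0, 0, 0], [0, 0, 0], [0, 0, 0], [0, 0, 0], [0, 0, 0], [0, 0, 0], [0, 0, 0], [0, 0, 0], [0, 0, 0], [0, 0, 0]], dp=[[0, -0.27, -0.12], [0, -0.27, -0.11], [0, -0.27, -0.09], [0, -0.28, -0.08], [0, -0.28, -0.07], [0, -0.28, -0.06], [0, -0.29, -0.04], [0, -0.29, -0.03], [0, -0.29, -0.02], [0, -0.29, -0.01]], jaw=[1, 1, 1, 1, 1, 1, 1, 1, 1, 1])

```text
clock: 35.22
tool_pos: [0.611, -0.2102, 0.2485]
eef_rot: [0.768, 0.641, 0.002, 0.002]
contact_force: [4.8, 0.6, 5.8]
opening: 0.117
```

Request:
move_arm(turn=[[0, 0, 0], [0, 0, 0], [0, 0, 0], [0, 0, 0], [0, 0, 0], [0, 0, 0], [0, 0, 0], [0, 0, 0], [0, 0, 0], [0, 0, 0]], dp=[[0, -0.29, 0.01], [0, -0.29, 0.02], [0, -0.29, 0.03], [0, -0.29, 0.04], [0, -0.28, 0.06], [0, -0.28, 0.07], [0, -0.28, 0.08], [0, -0.27, 0.09], [0, -0.27, 0.11], [0, -0.27, 0.12]], jaw=[1, 1, 1, 1, 1, 1, 1, 1, 1, 1])

```text
clock: 36.05
tool_pos: [0.5396, -0.1969, 0.2306]
eef_rot: [0.768, 0.641, 0.0, -0.001]
contact_force: [1.7, 2.7, 5.1]
opening: 0.108
```

Request:
move_arm(turn=[[0, 0, 0], [0, 0, 0], [0, 0, 0], [0, 0, 0], [0, 0, 0], [0, 0, 0], [0, 0, 0], [0, 0, 0], [0, 0, 0], [0, 0, 0]], dp=[[0, -0.26, 0.13], [0, -0.25, 0.14], [0, -0.25, 0.15], [0, -0.24, 0.16], [0, -0.23, 0.17], [0, -0.23, 0.18], [0, -0.22, 0.19], [0, -0.21, 0.2], [0, -0.2, 0.21], [0, -0.19, 0.22]], jaw=[1, 1, 1, 1, 1, 1, 1, 1, 1, 1])

```text
clock: 36.88
tool_pos: [0.4839, -0.1867, 0.1859]
eef_rot: [0.767, 0.641, 0.0, -0.001]
contact_force: [2.6, 4.7, 2.6]
opening: 0.114
```

```bash
python3 - <<'E'
from circ import *
s=st();p=s["tool_pos"]
a,b=ax(BY);x=(p[:2]-BC)@a-.095; z=p[2]-.0905
A0=np.arctan2(z+.0113,-x);print("lid ang est",A0-.251,np.hypot(x,z+.0113))
t=cam("scene");crop(t,100,60,300,260,3,"s33")
E
```

```text
t 36.88 tcp [ 0.4839 -0.1867  0.1859] psi -1.750 zdir [-0.001  0.001 -1.   ] F [2.6 4.7 2.6] op 0.114 q [ 0.24  0.63  0.06  1.95 -0.07  0.57  0.17]
lid ang est 0.4453925037611596 0.16634888364137965
```

View pics/s33.png

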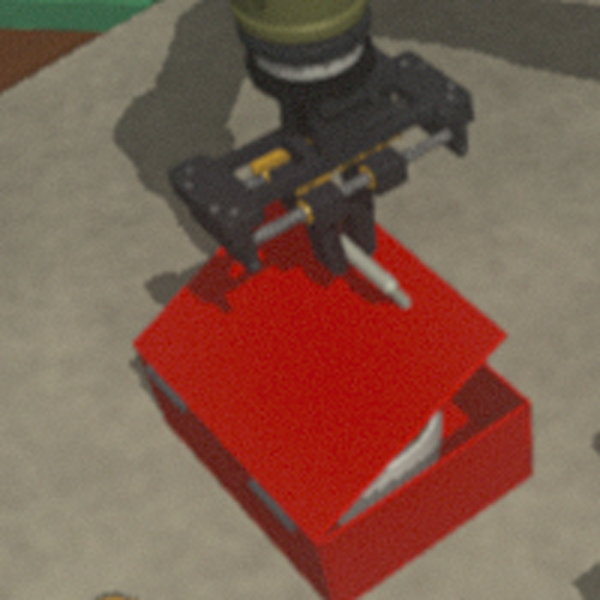

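Request:
move_arm(turn=[[0, 0, 0], [0, 0, 0], [0, 0, 0], [0, 0, 0], [0, 0, 0], [0, 0, 0], [0, 0, 0], [0, 0, 0], [0, 0, 0], [0, 0, 0]], dp=[[0, -0.18, 0.23], [0, -0.17, 0.24], [0, -0.16, 0.24], [0, -0.15, 0.25], [0, -0.14, 0.26], [0, -0.13, 0.26], [0, -0.11, 0.27], [0, -0.1, 0.27], [0, -0.09, 0.28], [0, -0.08, 0.28]], jaw=[1, 1, 1, 1, 1, 1, 1, 1, 1, 1])

```text
clock: 37.77
tool_pos: [0.4514, -0.1808, 0.1214]
eef_rot: [0.767, 0.641, -0.0, -0.001]
contact_force: [2.7, 4.9, 2.6]
opening: 0.112
```

Request:
move_arm(turn=[[0, 0, 0], [0, 0, 0], [0, 0, 0]], dp=[[0, 0, 0.06], [0, 0, 0], [0, 0, 0]], jaw=[1, 1, 1])

```text
clock: 38.02
tool_pos: [0.451, -0.1808, 0.1196]
eef_rot: [0.767, 0.641, -0.001, -0.001]
contact_force: [3.2, 3.7, -3.0]
opening: 0.11
```

```bash
python3 - <<'E'
from circ import *
st()
E
```

```text
t 38.02 tcp [ 0.451  -0.1808  0.1196] psi -1.749 zdir [-0.003  0.001 -1.   ] F [ 3.2  3.7 -3. ] op 0.110 q [ 0.26  0.72  0.04  2.09 -0.07  0.34  0.18]
```

Request:
move_arm(turn=[[0, 0, 0], [0, 0, 0], [0, 0, 0], [0, 0, 0]], dp=[[0, 0, 0.06], [0, 0, 0.06], [0, 0, 0], [0, 0, 0]], jaw=[1, 1, 1, 1])

```text
clock: 38.35
tool_pos: [0.451, -0.1808, 0.1191]
eef_rot: [0.767, 0.641, -0.0, -0.001]
contact_force: [-1.6, 6.4, 25.1]
opening: 0.112
```

```bash
python3 - <<'E'
from circ import *
st()
t=cam("scene");crop(t,100,60,300,260,3,"s34")
E
```

```text
t 38.35 tcp [ 0.451  -0.1808  0.1191] psi -1.750 zdir [-0.001  0.001 -1.   ] F [-1.6  6.4 25.1] op 0.112 q [ 0.26  0.72  0.04  2.09 -0.07  0.33  0.18]
```

View pics/s34.png

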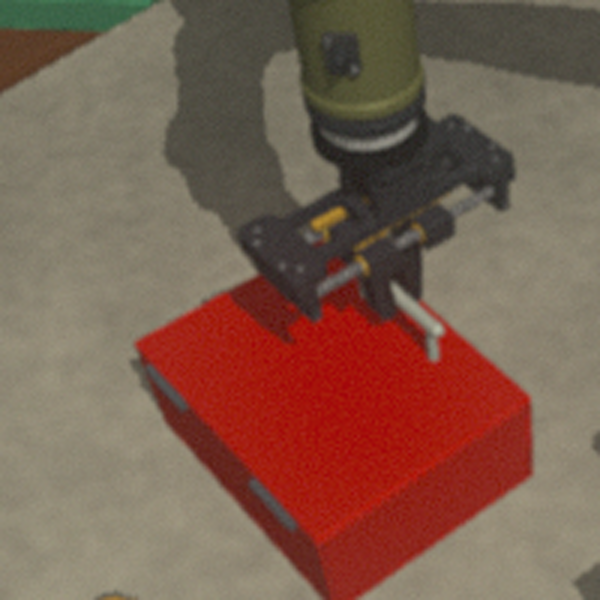

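The lid is on its stop: 25 N with almost no travel. I open wide first and then rise clear.

Request:
move_arm(turn=[[0, 0, 0], [0, 0, 0], [0, 0, 0], [0, 0, 0], [0, 0, 0], [0, 0, 0], [0, 0, 0], [0, 0, 0], [0, 0, 0], [0, 0, 0]], dp=[[0, 0, 0], [0, 0, 0], [0, 0, 0], [0, 0, 0], [0, 0, -0.3], [0, 0, -0.6], [0, 0, -0.9], [0, 0, -0.9], [0, 0, -0.9], [0, 0, -0.9]], jaw=[0, 0, 0, 0, 0, 0, 0, 0, 0, 0])

```text
clock: 39.23
tool_pos: [0.4515, -0.182, 0.2314]
eef_rot: [0.768, 0.641, -0.0, -0.0]
contact_force: [-0.2, -0.4, 0.3]
opening: 0.496
```

Request:
move_arm(turn=[[0, 0, 0], [0, 0, 0], [0, 0, 0], [0, 0, 0], [0, 0, 0], [0, 0, 0]], dp=[[0.6, 0, -0.8], [0.9, 0, -0.5], [0.9, 0, 0], [0.9, 0, 0], [0.6, 0, 0], [0, 0, 0]], jaw=[0, 0, 0, 0, 0, 0])

```text
clock: 39.73
tool_pos: [0.47, -0.0824, 0.2629]
eef_rot: [0.766, 0.643, 0.001, -0.001]
contact_force: [-0.1, 0.2, -0.4]
opening: 0.5
```

```bash
python3 - <<'E'
from circ import *
st()
t=cam("scene","s35");cam("top","t35");crop(t,130,120,300,270,4.7,"s35c")
E
```

```text
t 39.73 tcp [ 0.47   -0.0824  0.2629] psi -1.745 zdir [-0.     0.002 -1.   ] F [-0.1  0.2 -0.4] op 0.500 q [ 0.02  0.46  0.09  1.98 -0.06  0.7  -0.03]
```

View pics/s35.png

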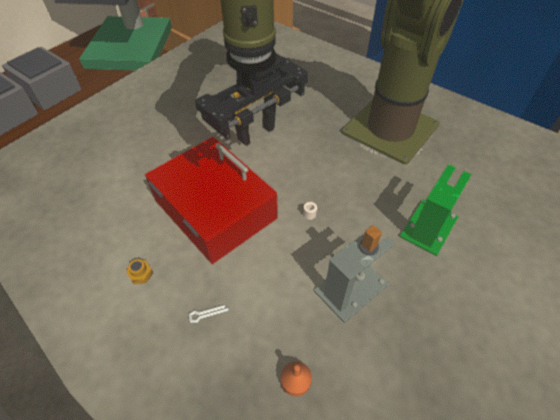

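View pics/t35.png

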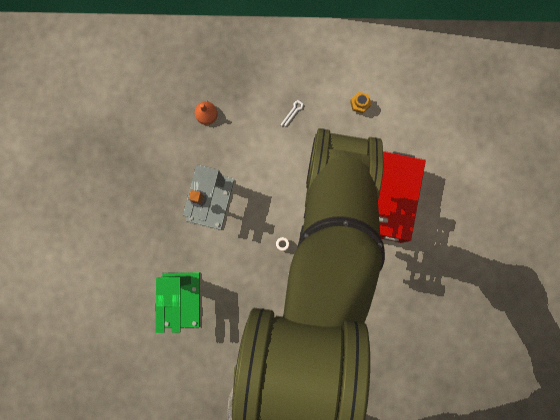

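View pics/s35c.png

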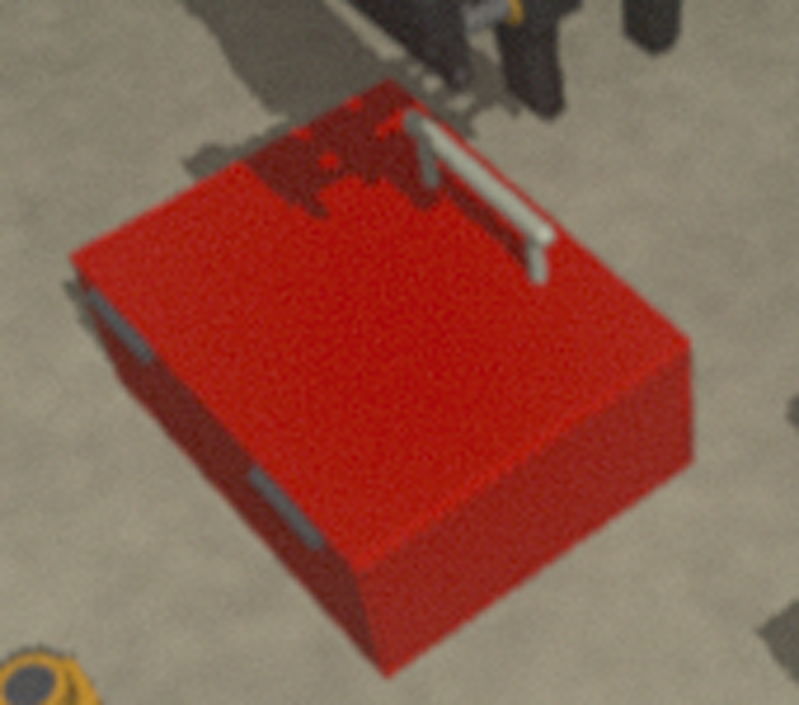

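The lid is now fully shut: its front corner sits about 1.5 px lower than at the start, so it began slightly ajar. The stirrer hangs at (371,240), and the union, cotter, bush and plug are where they were at the start. I hand the job in.

```bash
python3 -c "
from plant import r
print(r.finish_job())"
```

```text
the job is handed in; nothing more can be done
None
```

The job is done and handed in at about 39.8 s of the 72 s allowed; no verdict is reported.

- **Lid opened:** I swung it by the handle to about 1.76 rad. That is past upright but short of the 1.9 stop, because the fingers had little room there. It stayed where I left it.
- **Stirring:** I drew the stirrer out through the slot and entered at the pan's free centre. I moved out on the hinge side, about 28° off the hinge line, because a bead stood right on that line. I then stirred two full turns plus about 80° at a radius of 43–48 mm. After stirring, a top view showed all six beads in the pan, pushed out along its wall. Only the stirrer touched them, and the side force stayed under about 6 N at the readings.
- **Stirrer home:** I slid it back in, set the collar on the plate (12 N felt) and let go. The last pictures show it hanging upright within a few millimetres of where it started.
- **Lid shut:** After that I closed the lid to its stop, pressing with 25 N at the handle with almost no travel. The last pictures show it flush, slightly lower than at the start, so it began a little ajar.

In the last pictures the four loose parts are at their starting places, and the arm is touching nothing. The beads could not be seen again once the lid was shut. No check failed or disagreed.

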